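Draw the bayonet-locked sample capsule out of the ageing vessel with the draw hook

ROBOT

A 7-joint arm with a two-finger parallel gripper is mounted at the origin on a cart in front of the work surface, level with it; the furniture and walls round the work are solid. World frame = base frame: x ahead of the robot, y to its left, z up, the work surface at z = 0. Lengths are in m, angles in rad, forces in N, time in s.
With the tool pointing down it reaches from about 0.4 to 0.85 m from the base axis. Payload 4.4 kg.
Tool frame: the origin (TCP) lies at the very end of the fingers, on their centre line; the grasp point (between the pads) lies 19 mm behind it; z points along the fingers, y is the line along which they close (so a half turn about z gives the same grasp; the last joint's range is limited). The gripper opens to 94 mm and grips with 3 to 60 N. Pads are 16 mm wide; open, the fingers measure 119 mm over their backs; the gripper's body (75 mm by 177 mm) begins 78 mm behind the grasp point.
Start: joints at [1.238, 0.628, 0.038, 1.517, -0.027, 0.996, -0.02], TCP at [0.171, -0.627, 0.205] pointing down, gripper open.
Joint ranges: [-3.06, 3.06], [-0.37, 2.12], [-1.25, 1.32], [0.18, 2.47], [-1.1, 4.24], [0.23, 1.98], [-2.94, 2.94]. Speed limits (rad/s): [2.57, 2.57, 3.14, 3.14, 3.14, 3.14, 3.14].

INTERFACE

Orientations are given as a rotation vector (axis times angle).
In Python, from rig import manip gives the robot as it stands.
- The arm moves only by the tool send_rows, never from a script. Its argument "moves" is a list of rows, each a list of 5 numbers: the shift along the tool's x, y, z in mm, then the turn about the tool's z in rad, then the closure in counts, from 0 (fully open) to 255 (shut). A call has 1 to 5 rows; each row shifts and turns the commanded pose from where the row before left it, along the tool's axes as they then stand; what a row does not reach is not made up. A row lasts 1/8 s, in which the tool goes at most 62.5 mm and 10.7 degrees, less where a joint would pass 70% of its speed; a pose out of reach is approached as far as the arm can. A call with a gripper value outside its range is refused whole. The fingers move at their own pace and stop on an object; the grip force is fixed at half the most. Time passes only in rows, so rows that do not move let the fingers close. It gives the time, the measured TCP pose, the force, the opening and the grip force at its end, in the units of the state.
- manip.read_state(): the state, without advancing time (a new reading comes with each control period).
- manip.read_camera(name): name is "scene" or "top"; returns the picture (480x640x3 uint8, blue, green, red); there is no depth.
- manip.calibration(name): a dict with "fov_y" (degrees; the focal length in pixels is half the picture's height over the tangent of half this angle, whatever the lens; pixels are square), "cx", "cy" (the principal point, pixels), "extrinsics" (4x4, takes a point from world to camera coordinates). Camera axes: x right, y down, z forward; pixel columns grow to the right and rows downward; lengths in m; the calibration is good to about 2 mm. A picture is of the moment at which its call begins. calibration takes no time and is no camera call.
- manip.hand_in(): hands the job in; it is judged then, once.
The state is a dict: "time_s": time; "joint_positions": joint angles; "qd": joint speeds; "effort": joint torques, N m; "ee_pos": TCP position; "tool_rot": TCP orientation; "contact_force": force on the tool from outside, world axes, zero at the start; "wrist_torque": the same for the moment, N m; "width": finger opening in m; "grasp_force": force on a finger pad.
Only numpy, scipy, OpenCV 4.12 (cv2) and the standard library are available. Lean on these libraries where they do the work, as an engineer would, in place of code of your own. Each camera call takes 0.05 s, during which the arm holds its last target. There are 200 camera calls.

TASK

The sample capsule is locked by its bayonet at the bottom of the open steel pressure vessel. Take the draw hook from its stand, catch the capsule's lifting loop with it, turn the capsule anticlockwise (seen from above) until you feel its stop, and draw it straight up out of the bore, working gently: pull with no more than about 20 N, do not wrench it against the stop, and do not touch the capsule with the fingers. Stand it upright in the steel dish, unhook it, and put the hook back upright in its stand; leave the lid, spanner, beaker and bottle where they are.

Things in the scene. Friction and masses are not known exactly. Their poses are not given: they have to be found in the camera images.
- hook_handle (a point): Centre of the draw hook's black handle, a flat bar 26 mm along the tool's x, 16 mm thick along its y (grasp from above across these 16 mm) and 62 mm high; z points to the handle's top. The loose tool (140 g) stands handle up in its stand: a steel collar, 40 mm wide, rests on the stand, its underside 36 mm below this point; below it a thin shank ends in a flat hook, lowest edge 121 mm below.
- hook_throat (a point): Middle of the floor of the hook's throat, where a wire lies when lifted: on the handle's axis, 116 mm below its centre, same axes. The upturned nose points along +x. The throat tapers from 6.5 mm width along x at its mouth to 4.4 mm at its floor; shank behind it out to x = -7.75 mm, nose before it out to x = +6.7, nose top 5.5 mm above this point; the hook's underside is 5 mm below it. The hook is 14 mm wide along y.
- capsule_center (a point): Centre of the sample capsule, a loose closed aluminium cylinder, 31 mm in diameter, 34 mm high, about 180 g, standing at the bottom of the vessel's bore; z up along it. Two small bayonet lugs near its foot stick out along its x and -x, to 20 mm from its axis. Its top is 17 mm above this point.
- capsule_loop (a point): Underside of the top bar of the capsule's rigid lifting loop, on the capsule's axis, 33 mm above its centre, 16 mm above its top. The loop is 4 mm round wire in the capsule's y-z plane: the bar runs along the capsule's y, 20 mm free between the legs. A hook comes in under it along the capsule's x or -x. In the hook the bar has about 0.05 rad of slack in turning; 0.07 N m of twist tells the stop.
- vessel_mouth (a point): Centre of the mouth of the bore, level with the vessel's flange; z up along the bore, which is 48 mm wide and 98 mm deep. The vessel is a fixed stainless steel cylinder, 110 mm high, with a flange of 108 mm diameter whose six studs stand up 16 mm on an 87 mm circle.
- bore_seat (a point): Centre of the bore's floor, under the capsule. A fixed bayonet ring here (15 mm high, 33 mm wide inside) has lips over the capsule's lugs, with 1.5 mm of play. The capsule turns easily; 0.42 to 1.32 rad anticlockwise from above (how far is not measured) the lugs meet a hard stop in the gaps between the lips; there, or up to 0.08 rad short of it, it comes straight up. Elsewhere it is held fast.
- stand_hole (a point): Centre of the 29 mm round hole in the top plate of the hook's stand, on the plate's upper face, 98 mm above the worktop. The stand is a fixed grey bracket: top plate 70 x 64 mm, 6 mm thick, on two side plates, foot 90 x 100 mm. The hook hangs through the hole with its collar on the plate, at any yaw.
- dish: Shallow round steel dish, loose, 84 mm in outer diameter, 12 mm high, its inner floor 3 mm above the worktop and 78 mm wide; the origin is the centre of its underside.
- vessel_lid: The vessel's lid, set aside on the worktop: a steel disc of 108 mm with a small brass valve. Leave it alone. Origin at the centre of its underside.
- spanner: Open-ended spanner, 172 mm long, lying on the worktop. Leave it alone. Origin at the centre of its underside.
- beaker: Empty glass beaker, 56 mm in diameter and 70 mm high. Leave it alone. Origin at the centre of its underside.
- oil_bottle: Brown reagent bottle with a black cap, 60 mm in diameter and 118 mm high. Leave it alone. Origin at the centre of its underside.
There are look-alikes about, which are no part of the job. Leave any pink look-alike of the part that bears hook_handle alone. Leave any purple look-alike of the part that bears stand_hole alone.

How it is judged:
On the way, in this order (a step that is already met when the one before it is completed fails the run):
1. the capsule, unlocked, is drawn up inside the bore on the hook (raised by 20 mm) (z of capsule_center in the frame of vessel_mouth above -0.061 m and horizontal distance between capsule_center and vessel_mouth below 0.012 m and distance between hook_throat and capsule_loop below 0.008 m), for 0.1 s.
2. the capsule hangs upright on the hook, wholly above the vessel's flange (z of capsule_center in the frame of vessel_mouth above 0.018 m and distance between hook_throat and capsule_loop below 0.008 m and angle between capsule_center's own z axis and vertical below 0.3 rad), for 0.1 s.
3. the capsule stands in the dish (horizontal distance between capsule_center and dish below 0.018 m and height (world z) of capsule_center below 0.024 m and angle between capsule_center's own z axis and vertical below 0.1 rad), for 0.2 s.
At the end, for the whole second after the job is handed in: The capsule stands upright (within 0.1 rad) on the floor of the steel dish, its axis within 18 mm of the dish's centre, and the draw hook stands upright (within 0.12 rad) in its stand's hole, its collar on the plate (within 4 mm) (all of step 3 and horizontal distance between hook_handle and stand_hole below 0.01 m and z of hook_handle in the frame of stand_hole between 0.03 and 0.04 m and angle between hook_handle's own z axis and vertical below 0.12 rad and height (world z) of dish below 0.006 m); the robot touches nothing.
It fails at once if the hook's contact force on the capsule (pull and twist together) or on the vessel passes 30 N (contact force between draw_hook and capsule above 30 N or contact force between draw_hook and vessel above 30 N).
It fails at once if the fingers touch the capsule (contact force between the fingers and capsule above 0.5 N).
It fails at once if the capsule is tipped by more than 0.6 rad (angle between capsule_center's own z axis and vertical above 0.6 rad).
It fails at once if the capsule is banged down in the dish (over 25 N) (contact force between capsule and dish above 25 N).
It fails at once if the lid, spanner, beaker or bottle is pushed away by more than 20 mm (distance of any of vessel_lid, spanner, beaker, oil_bottle from where it was at the start of the episode above 0.02 m).
It also fails if it takes over 72 s, if anything falls off the work surface, if the arm or the gripper's body presses on something with over 40 N, if the wrist force passes 120 N, or if a joint passes its speed limit or range.

## Working session

There is one attempt and no reset: what is moved stays moved. The work goes in short steps, Python scripts to look and compute and a tool call to move; the robot and the scene stay as the last step left them, time stands still between calls to the robot, and variables do not carry over. Pictures are saved under pics/ and viewed, at most 10 in all, crops included, and the job is handed in when it is done.

Besides the shell and the picture viewer there is one more tool, called after ">>>" as name(argument=value, ...) on one line, values as JSON. send_rows: Moves the arm, as the interface text tells. Its arguments: {"type":"object","properties":{"moves":{"type":"array","items":{"type":"array","items":{"type":"number"}}}},"required":["moves"]}

```bash
ls; mkdir -p pics
python3 - <<'E'
from rig import manip
import cv2,numpy as np
for n in("scene","top"):
    cv2.imwrite(f"pics/{n}0.png",manip.read_camera(n))
    c=manip.calibration(n);print(n,c["fov_y"],c["cx"],c["cy"],{k:v for k,v in c.items() if k not in("fov_y","cx","cy","extrinsics")});print(np.round(c["extrinsics"],4).tolist())
print(manip.read_state())
E
```

```text
pics
scene 51.0482034511745 319.89704997283906 238.70584892164706 {}
[[-0.5734, -0.819, -0.0201, 0.3389], [-0.581, 0.4238, -0.6948, 0.368], [0.5776, -0.3868, -0.7189, 0.6804], [0.0, 0.0, 0.0, 1.0]]
top 55.519717346674085 321.7131669039547 241.47585702843054 {}
[[0.1, -0.995, 0.0013, -0.0181], [-0.9694, -0.0977, -0.2252, 0.5621], [0.2242, 0.0213, -0.9743, 0.8274], [0.0, 0.0, 0.0, 1.0]]
{'time_s': 0.1, 'joint_positions': array([ 1.23817558,  0.62926456,  0.03842964,  1.51822073, -0.02702212,
        0.99632263, -0.0200219 ]), 'qd': array([-0.00023985, -0.00066605, -0.00110802, -0.00141501,  0.00108476,
       -0.00087144,  0.00217123]), 'effort': array([ 2.43208167e-03, -5.50793374e+01,  1.14730328e+00, -1.87117159e+01,
       -5.21198299e-02,  1.91929867e-02,  4.16697060e-05]), 'ee_pos': array([ 0.17127361, -0.62642012,  0.20465385]), 'tool_rot': array([-3.11201125e+00, -4.17622702e-01,  3.38151771e-04]), 'contact_force': array([ 0.54013133, -0.04473   ,  0.16989854]), 'wrist_torque': array([-0.00700233, -0.03513568, -0.03040357]), 'grasp_force': 0.0, 'width': 0.09405476089754927}
```

View pics/scene0.png

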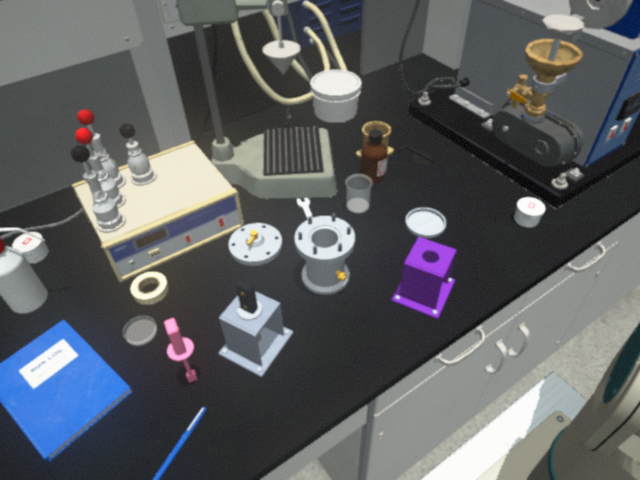

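View pics/top0.png

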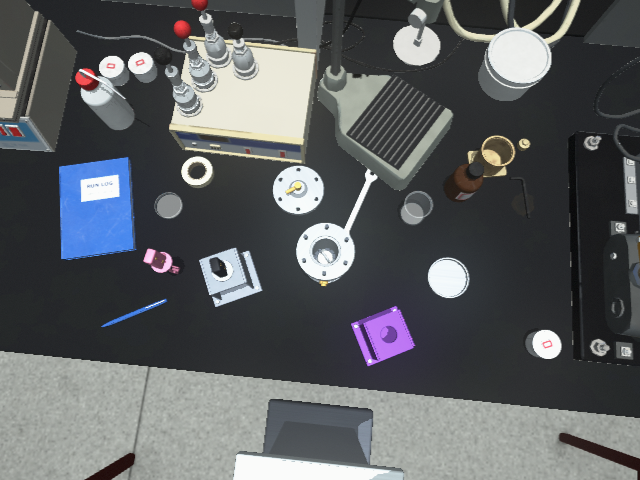

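Scene picture: black-handled hook in the grey stand at (247,300), a pink look-alike lying or standing at (178,345), a purple stand at (427,270), the vessel at (325,240), a shallow dish at (426,222) and a smaller glass-like dish at (140,330). Top picture: handle (220,268), vessel mouth (325,252), dish (448,278), small dish (168,205), purple stand (388,335). The black hook in the grey stand fits the description, since pink and purple are excluded. I'll confirm with enlarged crops.

```bash
cat > h.py <<'E'
import numpy as np,cv2
from rig import manip
def K(n):
    c=manip.calibration(n);f=240/np.tan(np.radians(c["fov_y"])/2);return f,c["cx"],c["cy"],np.array(c["extrinsics"])
def proj(n,p):
    f,cx,cy,E=K(n);q=E[:3,:3]@np.asarray(p,float)+E[:3,3];return np.array([cx+f*q[0]/q[2],cy+f*q[1]/q[2]])
def onz(n,uv,z):
    f,cx,cy,E=K(n);R=E[:3,:3];o=-R.T@E[:3,3];d=R.T@np.array([(uv[0]-cx)/f,(uv[1]-cy)/f,1]);return o+d*(z-o[2])/d[2]
def tri(uvs,uvt):
    A=[];b=[]
    for n,uv in(("scene",uvs),("top",uvt)):
        f,cx,cy,E=K(n);R=E[:3,:3];o=-R.T@E[:3,3];d=R.T@np.array([(uv[0]-cx)/f,(uv[1]-cy)/f,1]);d/=np.linalg.norm(d)
        P=np.eye(3)-np.outer(d,d);A.append(P);b.append(P@o)
    return np.linalg.lstsq(np.vstack(A),np.hstack(b),rcond=None)[0]
E
python3 - <<'E'
from h import *
t=cv2.imread("pics/top0.png");s=cv2.imread("pics/scene0.png")
def crop(im,x,y,w,h,k):return cv2.resize(im[y:y+h,x:x+w],None,fx=k,fy=k,interpolation=cv2.INTER_CUBIC)
a=np.hstack([crop(t,190,235,80,75,5),crop(t,285,212,80,75,5)]);b=crop(s,210,200,160,45,5)
b=np.hstack([crop(s,215,280,80,45,5),crop(s,285,215,80,45,5)])
cv2.imwrite("pics/c1.png",np.vstack([a,b]))
for nm,n,uv,z in[("dish","top",(448.5,278),.012),("dish","scene",(426,221),.012),("small","top",(168,205),.012),("mouth","top",(325.5,250.5),.11),("mouth","scene",(325,237.5),.11),("handle","top",(220,267),.165),("handle","scene",(247,296),.165),("beaker","top",(417,207),.07),("lid","top",(298,190),.0)]:
    print(nm,n,onz(n,uv,z).round(4))
E
```

```text
dish top [ 0.523 -0.225  0.012]
dish scene [ 0.5202 -0.2236  0.012 ]
small top [0.6192 0.3701 0.012 ]
mouth top [0.5342 0.0286 0.11  ]
mouth scene [0.5278 0.0305 0.11  ]
handle top [0.476  0.2042 0.165 ]
handle scene [0.4538 0.2227 0.165 ]
beaker top [ 0.6482 -0.1423  0.07  ]
lid top [0.684  0.1019 0.    ]
```

View pics/c1.png

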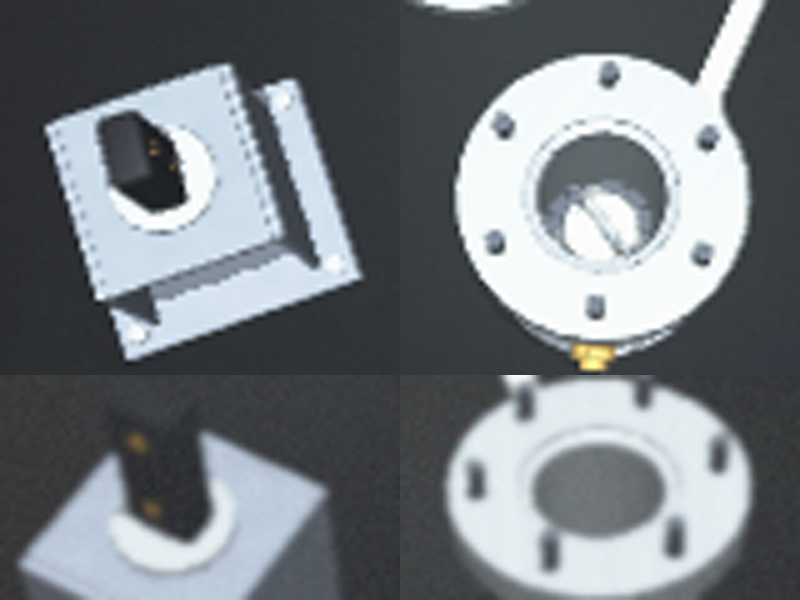

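The crops confirm the black handle, with brass rivets, in the grey stand with its white collar. They also show the loop bar as a line in the bore, from about (322,251) to (330,263) in top-image pixels. Next I'll fit the handle's silhouette and the other poses.

Run:
```python
from h import *
from scipy.optimize import minimize
t=cv2.imread("pics/top0.png")
x0,y0,w,h,k=190,235,60,60,6
g=cv2.resize(cv2.cvtColor(t,cv2.COLOR_BGR2GRAY)[y0:y0+h,x0:x0+w],None,fx=k,fy=k,interpolation=cv2.INTER_CUBIC)
m=(g<95).astype(np.uint8);
seed=(int((217-x0)*k),int((268-y0)*k)); n,l=cv2.connectedComponents(m); m=(l==l[seed[1],seed[0]]).astype(np.uint8);print("area",m.sum()/k/k, cv2.boundingRect(m))
def box(p,ze=.134):
    x,y,a=p;c,s=np.cos(a),np.sin(a)
    P=[proj("top",(x+c*u-s*v,y+s*u+c*v,ze+z)) for u in(-.013,.013) for v in(-.008,.008) for z in(-.031,.031)]
    return cv2.convexHull(np.float32([((q[0]-x0+.5)*k-.5,(q[1]-y0+.5)*k-.5) for q in P]))
def cost(p):
    M=np.zeros_like(m);cv2.fillConvexPoly(M,np.int32(box(p)*16),1,shift=4)
    return -(M&m).sum()/(M|m).sum()
best=sorted([(lambda r:(r.fun,r.x))(minimize(cost,[.455,.2,a],method="Nelder-Mead",options=dict(initial_simplex=[[.455,.2,a],[.465,.2,a],[.455,.215,a],[.455,.2,a+.3]]))) for a in np.arange(0,3.1,.4)],key=lambda r:r[0])
for f,x in best[:4]:print(f,x)
# stand hole/collar: collar disc top
a=proj("top",(.52,.03,.066))
print("mouth",tri((324.7,237.6),(325.4,251)))
e1,e2=onz("top",(322,251),.066),onz("top",(330,263),.066);print("bar",e1,e2,(e1+e2)/2,np.linalg.norm(e1-e2),np.arctan2(*(e1-e2)[[1,0]]))
print("dish",tri((426,221),(448.5,278)))
# enlarged bore, mask picture
c=lambda im,x,y,w,h,k:cv2.resize(im[y:y+h,x:x+w],None,fx=k,fy=k,interpolation=cv2.INTER_CUBIC)
f,x=best[0];G=cv2.cvtColor(g,cv2.COLOR_GRAY2BGR);cv2.polylines(G,[np.int32(box(x))],True,(0,255,0),1)
B=c(t,308,234,36,36,10)
cv2.imwrite("pics/c2.png",np.hstack([G,B]))
```

```text
area 233.83333333333334 (118, 135, 105, 119)<stdin>:14: RuntimeWarning: overflow encountered in scalar negative
Traceback (most recent call last):
  File "h.py", line 6, in proj
    f,cx,cy,E=K(n);q=E[:3,:3]@np.asarray(p,float)+E[:3,3];return np.array([cx+f*q[0]/q[2],cy+f*q[1]/q[2]])
              ~^^^
  File "h.py", line 4, in K
    c=manip.calibration(n);f=240/np.tan(np.radians(c["fov_y"])/2);return f,c["cx"],c["cy"],np.array(c["extrinsics"])
ValueError: time passes only in moves, steps and waits
```

```bash
sed -i 's/^def K(n):/from functools import lru_cache\n@lru_cache\ndef K(n):/' h.py
cat > f.py <<'E'
from h import *
from scipy.optimize import minimize
t=cv2.imread("pics/top0.png")
x0,y0,w,h,k=190,235,60,60,6
g=cv2.resize(cv2.cvtColor(t,cv2.COLOR_BGR2GRAY)[y0:y0+h,x0:x0+w],None,fx=k,fy=k,interpolation=cv2.INTER_CUBIC)
m=(g<105).astype(np.uint8);m=cv2.morphologyEx(m,cv2.MORPH_CLOSE,np.ones((19,19)))
n,l=cv2.connectedComponents(m); m=(l==l[(268-y0)*k,(217-x0)*k])
print("area",m.sum()/k/k)
def box(p,ze=.134):
    x,y,a=p;c,s=np.cos(a),np.sin(a)
    P=[proj("top",(x+c*u-s*v,y+s*u+c*v,ze+z)) for u in(-.013,.013) for v in(-.008,.008) for z in(-.031,.031)]
    return cv2.convexHull(np.float32([((q[0]-x0+.5)*k-.5,(q[1]-y0+.5)*k-.5) for q in P]))
def cost(p):
    M=np.zeros(m.shape,np.uint8);cv2.fillConvexPoly(M,np.int32(box(p)*16),1,shift=4);M=M>0
    return -float((M&m).sum())/float((M|m).sum())
R=[minimize(cost,[.455,.2,a],method="Nelder-Mead",options=dict(initial_simplex=[[.455,.2,a],[.465,.2,a],[.455,.215,a],[.455,.2,a+.3]])) for a in np.arange(0,3.1,.4)]
best=sorted([(r.fun,r.x) for r in R],key=lambda r:r[0])
for f,x in best[:4]:print(f,x)
print("mouth",tri((324.7,237.6),(325.4,251)))
e1,e2=onz("top",(322,251),.066),onz("top",(330,263),.066);print("bar",e1,e2,(e1+e2)/2,np.linalg.norm(e1-e2),np.arctan2(*(e1-e2)[[1,0]]))
print("dish",tri((426,221),(448.5,278)))
c=lambda im,x,y,w,h,k:cv2.resize(im[y:y+h,x:x+w],None,fx=k,fy=k,interpolation=cv2.INTER_CUBIC)
f,x=best[0];G=cv2.cvtColor(g,cv2.COLOR_GRAY2BGR);cv2.polylines(G,[np.int32(box(x))],True,(0,255,0),1)
cv2.imwrite("pics/c2.png",np.hstack([G,c(t,308,234,36,36,10)]))
E
python3 f.py
```

```text
area 2025.7222222222224
-0.16495523779493015 [0.51508338 0.25302812 0.00450009]
-0.1641389902092532 [0.51554666 0.24969473 0.04243496]
-0.12017011426187368 [0.48177485 0.21551913 0.4995194 ]
-0.12010117181719114 [0.48165122 0.21554478 3.64339476]
mouth [0.53394118 0.0280881  0.10346088]
bar [0.54183431 0.03580722 0.066     ] [0.51984377 0.01808337 0.066     ] [0.53083904 0.02694529 0.066     ] 0.028243908672646652 0.6783742444689148
dish [ 0.52331866 -0.22643848  0.00799411]
```

View pics/c2.png

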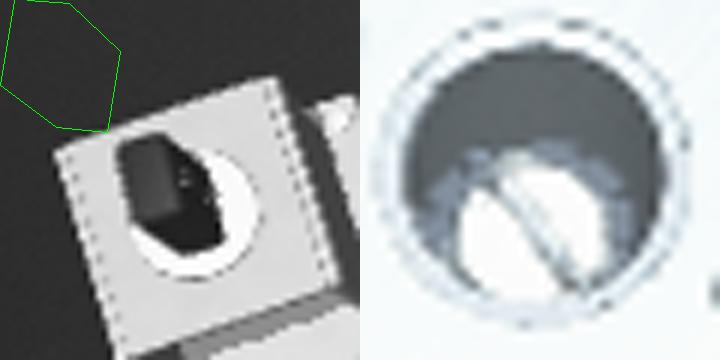

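```bash
sed -i 's/g<105/g<80/; s/np.ones((19,19))/np.ones((7,7))/' f.py; python3 f.py
python3 - <<'E'
from h import *
g=cv2.cvtColor(cv2.imread("pics/top0.png"),cv2.COLOR_BGR2GRAY)
print("cols 316..335");[print(r,*g[r,316:336]) for r in range(248,267)]
print(proj("top",(.534,.028,.066)),proj("top",(.534,.028,.046)))
E
```

```text
area 226.5277777777778
-0.8204321801765243 [0.48003713 0.2143137  0.63221164]
-0.8193076844990357 [0.48003221 0.21413573 0.64289014]
-0.8186696365293106 [0.48013206 0.21429416 0.63395725]
-0.8144819228438699 [0.47899283 0.21322562 0.62745553]
mouth [0.53394118 0.0280881  0.10346088]
bar [0.54183431 0.03580722 0.066     ] [0.51984377 0.01808337 0.066     ] [0.53083904 0.02694529 0.066     ] 0.028243908672646652 0.6783742444689148
dish [ 0.52331866 -0.22643848  0.00799411]
cols 316..335
248 99 100 101 104 99 102 105 108 108 126 139 133 130 116 103 99 99 97 95 94
249 98 100 117 149 154 112 167 189 201 154 140 141 141 125 105 108 101 97 95 94
250 99 108 99 128 137 168 188 206 214 204 185 147 144 147 135 139 123 102 96 93
251 113 137 111 143 151 163 202 220 249 251 251 251 244 166 137 141 141 123 101 94
252 137 140 141 154 136 132 241 236 249 251 252 252 251 247 178 139 140 142 109 94
253 141 140 134 241 231 165 209 243 235 249 251 252 251 252 251 180 140 112 99 94
254 136 141 188 248 237 249 204 207 241 223 248 251 252 252 251 239 178 143 141 106
255 137 119 242 251 252 251 252 201 222 2
[... 321 characters left out ...]
 252 252 252 226 161 219 200 247 251 251 214 161 142 121
260 203 146 225 250 251 252 252 252 251 252 225 179 179 211 248 236 202 161 136 230
261 236 167 142 245 251 251 251 251 251 251 252 180 158 211 218 170 160 160 231 235
262 232 235 180 145 242 251 251 251 251 251 251 238 139 135 196 135 178 234 236 218
263 220 229 232 236 209 224 249 251 251 251 251 232 213 216 184 237 236 234 226 248
264 250 240 236 232 233 239 235 237 233 235 236 226 239 235 234 234 158 218 247 250
265 250 250 250 236 227 232 234 234 234 232 232 231 232 235 226 218 247 250 250 250
266 250 250 250 250 249 250 241 230 202 227 233 232 231 249 250 250 250 250 250 250
[325.60588457 255.33433656] [325.50917198 257.31024638]
```

View pics/c2.png

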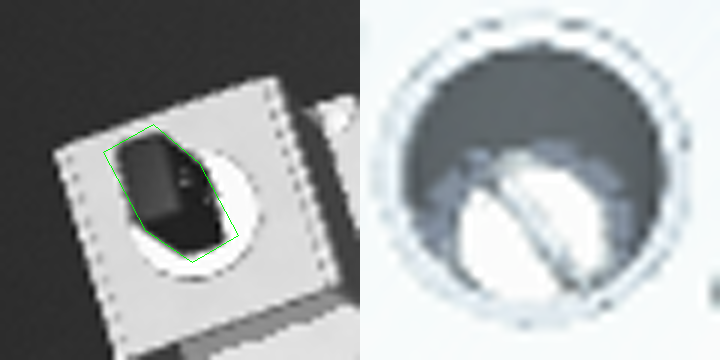

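```bash
cat >> f.py <<'E'
print("collar",onz("top",(221.9,269.8),.104))
def box(p,ze=.134):
    x,y,a,sc,zt=p;c,s=np.cos(a),np.sin(a)
    P=[proj("top",(x+c*u*sc-s*v*sc,y+s*u*sc+c*v*sc,z)) for u in(-.013,.013) for v in(-.008,.008) for z in(.104,zt)]
    return cv2.convexHull(np.float32([((q[0]-x0+.5)*k-.5,(q[1]-y0+.5)*k-.5) for q in P]))
for a in(.1,.3,.5):
    p0=np.array([.455,.205,a,.9,.165]);S=np.vstack([p0]+[p0+d for d in np.diag([.008,.008,.2,.1,-.01])])
    r=minimize(cost,p0,method="Nelder-Mead",options=dict(initial_simplex=S,maxiter=800));print(r.fun,r.x.round(4))
E
python3 f.py|tail -4
```

```text
collar [0.48033727 0.21467048 0.104     ]
-0.884150436534587 [0.4782 0.212  0.1779 0.7461 0.1818]
-0.9520417853751187 [0.4794 0.2138 0.3353 0.8126 0.169 ]
-0.9378802058961161 [0.4793 0.2135 0.2854 0.7936 0.1723]
```

Cross-check of the collar and silhouette gives the hook axis at about (0.480, 0.214), yaw about 0.32. The vessel is at about (0.534, 0.028), the bar yaw about 0.7, and the dish at (0.523, -0.226). Those fit the reach and the sizes given. Moving now.

>>> send_rows(moves=[[49,-22,-30,0,0],[49,-22,-30,0,0],[49,-22,0,0,0],[49,-22,0,0,0],[49,-22,0,0,0]])

```text
time_s: 0.72
ee_pos: [0.3798, -0.4549, 0.2653]
tool_rot: [-3.113, -0.418, 0.0]
contact_force: [0.1, -0.2, -0.3]
width: 0.0941
grasp_force: 0.0
```

>>> send_rows(moves=[[49,-22,0,0,0],[49,-22,0,0,0],[49,-22,0,0,0],[13,-55,0,0,0],[13,-55,0,0,0]])

```text
time_s: 1.35
ee_pos: [0.4992, -0.2389, 0.2647]
tool_rot: [-3.113, -0.418, 0.001]
contact_force: [0.5, 0.6, -0.2]
width: 0.0939
grasp_force: 0.0
```

>>> send_rows(moves=[[13,-55,0,0,0],[13,-55,0,0,0],[13,-55,0,0,0],[13,-55,0,0,0],[13,-55,0,0,0]])

```text
time_s: 1.98
ee_pos: [0.489, 0.0432, 0.2654]
tool_rot: [3.114, 0.418, -0.0]
contact_force: [-0.1, -0.0, -0.5]
width: 0.0939
grasp_force: 0.0
```

>>> send_rows(moves=[[13,-55,0,0,0],[13,-55,0,0,0],[13,-55,0,-0.05,0],[0,0,0,0,0],[0,0,0,0,0]])

```text
time_s: 2.6
ee_pos: [0.4834, 0.21, 0.265]
tool_rot: [3.101, 0.495, -0.002]
contact_force: [-0.0, 0.2, -0.2]
width: 0.0941
grasp_force: 0.0
```

```bash
cat >> h.py <<'E'
from scipy.spatial.transform import Rotation as Ro
def st():
    s=manip.read_state();R=Ro.from_rotvec(s["tool_rot"]).as_matrix()
    print("t",s["time_s"],"p",s["ee_pos"].round(4),"yaw",round(float(np.arctan2(R[1,0],R[0,0])),4),"z",R[:,2].round(4),"q",s["joint_positions"].round(3),"F",s["contact_force"].round(2),"T",s["wrist_torque"].round(3),"w",round(s["width"],4),"gf",round(s["grasp_force"],1))
    return s,R
def to(p):
    s,R=st();d=R.T@(np.asarray(p)-s["ee_pos"])*1000;print("tool mm",d.round(1))
E
python3 -c "
from h import *
to((.48,.214,.14))"
```

```text
t 2.6 p [0.4834 0.21   0.265 ] yaw 0.3163 z [-8.0e-04 -1.4e-03 -1.0e+00] q [-0.363  0.388 -0.142  1.776  0.065  0.983 -1.785] F [-0.01  0.22 -0.18] T [-0.024 -0.013 -0.021] w 0.0941 gf 0.0
tool mm [ -1.8  -5.  125. ]
```

>>> send_rows(moves=[[-2,-5,40,0,0],[0,0,40,0,0],[0,0,40,0,0],[0,0,33,0,0],[0,0,0,0,0]])

```text
time_s: 3.22
ee_pos: [0.4788, 0.212, 0.1107]
tool_rot: [3.1, 0.49, -0.008]
contact_force: [-0.8, -0.2, 0.2]
width: 0.0933
grasp_force: 0.0
```

```bash
python3 -c "
from h import *
st()
a=manip.read_camera('scene');b=manip.read_camera('top')
c=lambda im,x,y,w,h,k:cv2.resize(im[y:y+h,x:x+w],None,fx=k,fy=k,interpolation=cv2.INTER_CUBIC)
cv2.imwrite('pics/d1.png',np.hstack([c(a,195,240,100,120,4),c(b,170,215,100,120,4)]))"
```

```text
t 3.225 p [0.4788 0.212  0.1107] yaw 0.3137 z [-0.0046 -0.0035 -1.    ] q [-0.392  0.588 -0.117  1.953  0.115  0.612 -1.841] F [-0.78 -0.24  0.22] T [ 0.012 -0.002  0.016] w 0.0933 gf 0.0
```

View pics/d1.png

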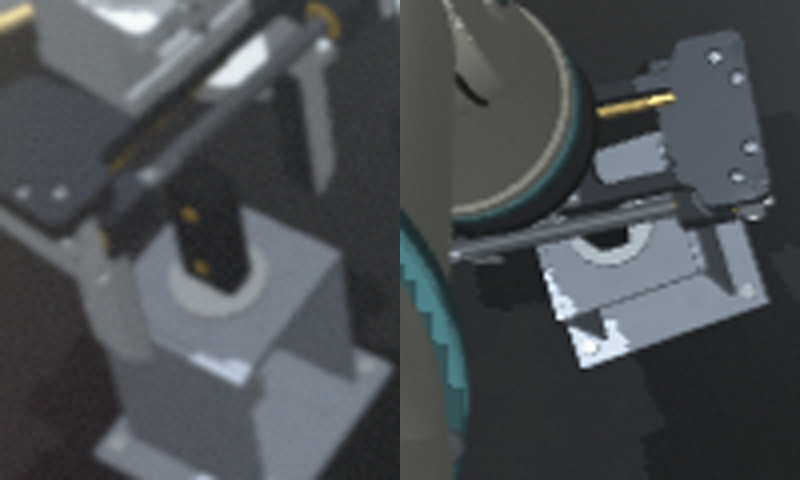

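The picture shows the open fingers straddling the black handle, with the collar lit below it at about (222,308) in the scene image. Closing.

>>> send_rows(moves=[[0,0,0,0,255],[0,0,0,0,255],[0,0,0,0,255],[0,0,0,0,255],[0,0,0,0,255]])

```text
time_s: 3.95
ee_pos: [0.4801, 0.2151, 0.1125]
tool_rot: [3.102, 0.496, 0.0]
contact_force: [0.9, -0.2, -0.5]
width: 0.0473
grasp_force: 0.0
```

>>> send_rows(moves=[[0,0,0,0,255],[0,0,0,0,255],[0,0,0,0,255],[0,0,0,0,255]])

```text
time_s: 4.45
ee_pos: [0.4801, 0.2149, 0.1125]
tool_rot: [3.102, 0.495, -0.0]
contact_force: [0.4, -0.5, 0.0]
width: 0.0159
grasp_force: 30.0
```

>>> send_rows(moves=[[0,0,-20,0,255],[0,0,-40,0,255],[0,0,-45,0,255],[0,0,-45,0,255],[0,0,0,0,255]])

```text
time_s: 5.08
ee_pos: [0.482, 0.2162, 0.2657]
tool_rot: [-3.1, -0.495, -0.011]
contact_force: [0.6, -0.3, -2.0]
width: 0.0157
grasp_force: 30.0
```

>>> send_rows(moves=[[0,0,0,0,255],[0,0,0,0,255]])

```text
time_s: 5.32
ee_pos: [0.479, 0.2145, 0.2609]
tool_rot: [3.101, 0.495, -0.005]
contact_force: [-0.4, -0.4, -0.8]
width: 0.0162
grasp_force: 30.0
```

```bash
cat > hk.py <<'E'
from h import *
def look(fn,box=(180,190,110,90),k=7,name="scene",dx=0,zoff=.0215):
    s,R=st();im=manip.read_camera(name);cv2.imwrite(fn.replace('.png','_raw.png'),im)
    x,y,w,h=box;I=cv2.resize(im[y:y+h,x:x+w],None,fx=k,fy=k,interpolation=cv2.INTER_CUBIC)
    def P(l):return proj(name,s["ee_pos"]+R@np.array(l))
    # tool frame: origin TCP; handle centre at z=-zoff
    for l in [(dx,0,-zoff),(dx,0,-zoff+.116),(dx+.0067,0,-zoff+.116),(dx-.00775,0,-zoff+.116),(dx,0,-zoff+.121)]:
        u=(P(l)-[x,y]+.5)*k;cv2.circle(I,tuple(np.int32(u)),2,(0,255,0),-1);print(l,P(l).round(1))
    cv2.imwrite(fn,I)
E
python3 -c "
from hk import *
look('pics/e1.png',(185,200,110,85),7)"
```

```text
t 5.325 p [0.479  0.2145 0.2609] yaw 0.3169 z [-0.003  -0.0015 -1.    ] q [-0.369  0.39  -0.148  1.786  0.068  0.974 -1.799] F [-0.38 -0.36 -0.81] T [-0.03   0.035  0.003] w 0.0162 gf 30.0
(0, 0, -0.0215) [232.1 227. ]
(0, 0, 0.0945) [243.6 282.1]
(0.0067, 0, 0.0945) [240.3 280.1]
(-0.00775, 0, 0.0945) [247.4 284.4]
(0, 0, 0.0995) [244.  284.2]
```

View pics/e1.png

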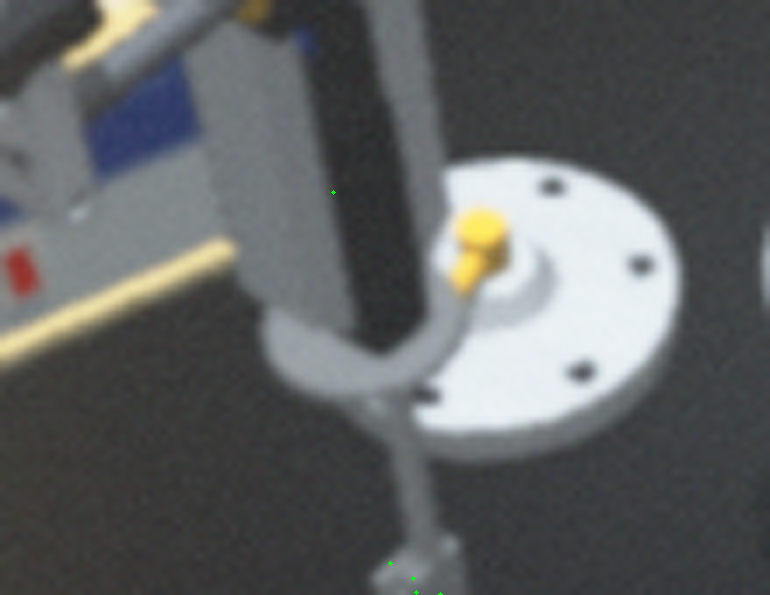

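```bash
python3 -c "
from hk import *
im=cv2.imread('pics/e1_raw.png')
cv2.imwrite('pics/e2.png',cv2.resize(im[250:298,220:276],None,fx=12,fy=12,interpolation=cv2.INTER_CUBIC))"
```

```text
(no output)
```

View pics/e2.png

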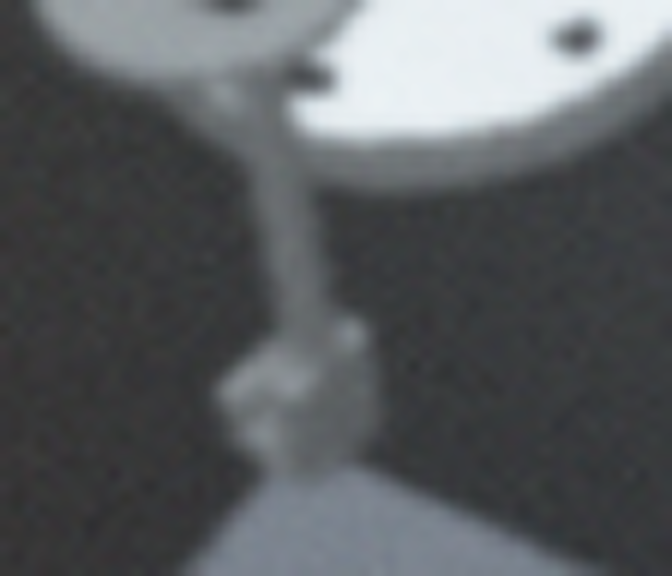

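The crop shows the shank coming down to the hook at about (246,282) scene pixels, and the light throat and nose faces to its left. That suggests the nose points along tool +x. I'll turn the hook to profile on a dark background to confirm it numerically.

>>> send_rows(moves=[[13,-38,-15,0,255],[0,0,0,-0.16,255],[0,0,0,-0.17,255],[0,0,0,-0.16,255],[0,0,0,-0.16,255]])

```text
time_s: 6.0
ee_pos: [0.4801, 0.255, 0.2763]
tool_rot: [-2.778, -1.468, 0.003]
contact_force: [-0.4, 0.3, -1.5]
width: 0.0159
grasp_force: 30.0
```

>>> send_rows(moves=[[0,0,0,0,255],[0,0,0,0,255]])

```text
time_s: 6.25
ee_pos: [0.4804, 0.2549, 0.2769]
tool_rot: [2.784, 1.456, -0.002]
contact_force: [-1.1, 0.1, -2.1]
width: 0.0159
grasp_force: 30.0
```

```bash
python3 -c "
from hk import *
look('pics/e3.png',(185,200,110,85),7)
s,R=st();u=np.int32(proj('scene',s['ee_pos']+R@np.array([0,0,.0945])))
g=cv2.cvtColor(cv2.imread('pics/e3_raw.png'),cv2.COLOR_BGR2GRAY)
print('cols from',u[0]-14)
for r in range(u[1]-18,u[1]+9):print(r,*['%3d'%v for v in g[r,u[0]-14:u[0]+15]])
"
```

```text
t 6.25 p [0.4804 0.2549 0.2769] yaw 0.9639 z [-1.e-03 -5.e-04 -1.e+00] q [-0.324  0.412 -0.312  1.713  0.143  1.04  -1.291] F [-1.11  0.15 -2.1 ] T [-0.012  0.001 -0.041] w 0.0159 gf 30.0
(0, 0, -0.0215) [201.9 230.6]
(0, 0, 0.0945) [217.1 287.2]
(0.0067, 0, 0.0945) [212.5 287.3]
(-0.00775, 0, 0.0945) [222.4 287.1]
(0, 0, 0.0995) [217.6 289.3]
t 6.3 p [0.4805 0.255  0.2771] yaw 0.9646 z [-6.e-04 -4.e-04 -1.e+00] q [-0.324  0.412 -0.312  1.712  0.143  1.04  -1.29 ] F [ 0.54  0.02 -2.21] T [-0.042 -0.057 -0.031] w 0.0158 gf 30.0
cols from 202
269  61  62  62  60  62  63  59  62  61  60  64  65  79 101 115 108  93  75  64  59  63  58  62  61  64  64  66  60  63
270  62  61  60  57  60  60  62  61  60  61  59  60  73 102 111 111  99  79  64  55  60  63  62  65  63  62  63  66  66
271  61  59  60  59  63  62  59  62  65  58  61  60  68  94 110 110 100  84  66  59  64  60  66  66  64  59  64  60  63
272  58  61  64  63  59  59  61  60  60  63  60  63  66  83 105 110 106  88  75  62  65  57  63  62  64  62  62  65  62
273  60  61  61  63  62  63  60  60  60  59  63  61  65  79  98 113 108  
[... 1986 characters left out ...]
  52  55  60  57  57  62  87 111 120 111 129 147 145 127 113 106  97  79  70  60  57  60  60  56  57
291  58  60  62  54  58  59  58  60  56  59  73  95 108 113 131 151 148 136 113 106  97  80  68  60  58  57  56  57  60
292  59  55  61  57  57  58  56  58  56  57  62  81 100 114 134 149 147 135 116 109  99  84  67  60  57  55  59  57  59
293  59  59  59  58  59  58  54  58  55  58  60  74  93 108 116 122 121 119 106 103  96  80  62  57  56  56  57  58  61
294  56  58  58  61  60  60  60  58  58  57  60  66  78  86  90  91  91  83  88  85  80  66  60  55  55  54  56  60  56
295  60  59  55  62  59  58  58  54  58  58  61  58  65  70  66  70  69  66  66  66  65  59  55  55  57  55  57  58  56
```

The profile settles it: nose at columns 212–215, throat notch at 216–217, shank at 217–223, so the nose points along tool +x. Going above the bore, 11.5 mm behind the bar, with hook yaw 2.26.

>>> send_rows(moves=[[-32,37,0,0,255],[-32,37,0,0,255],[-32,37,0,0,255],[-32,37,0,0,255],[-31,36,0,0,255]])

```text
time_s: 6.92
ee_pos: [0.542, 0.0182, 0.2775]
tool_rot: [2.783, 1.458, 0.0]
contact_force: [1.0, -0.7, -1.5]
width: 0.0158
grasp_force: 30.0
```

>>> send_rows(moves=[[0,0,0,-0.18,255],[0,0,0,-0.18,255],[0,0,0,-0.18,255],[0,0,0,-0.18,255],[0,0,0,-0.18,255]])

```text
time_s: 7.55
ee_pos: [0.5417, 0.0198, 0.2774]
tool_rot: [-1.864, -2.529, 0.0]
contact_force: [0.4, 0.5, -2.2]
width: 0.0162
grasp_force: 30.0
```

>>> send_rows(moves=[[0,0,0,-0.18,255],[0,0,0,-0.18,255],[0,0,0,-0.035,255],[0,0,0,0,255],[0,0,0,0,255]])

```text
time_s: 8.18
ee_pos: [0.5418, 0.0199, 0.2775]
tool_rot: [1.341, 2.841, -0.0]
contact_force: [0.0, -0.3, -1.3]
width: 0.0159
grasp_force: 30.0
```

```bash
python3 -c "
from h import *
to((.541,.0196,.18))
a=manip.read_camera('scene');b=manip.read_camera('top');cv2.imwrite('pics/g_s.png',a);cv2.imwrite('pics/g_t.png',b)
c=lambda im,x,y,w,h,k:cv2.resize(im[y:y+h,x:x+w],None,fx=k,fy=k,interpolation=cv2.INTER_CUBIC)
cv2.imwrite('pics/g.png',np.hstack([c(a,275,170,100,120,4),c(b,275,205,100,120,4)]))"
```

```text
t 8.175 p [0.5418 0.0199 0.2775] yaw 2.2598 z [ 1.e-04 -1.e-04 -1.e+00] q [ 0.305  0.443 -0.579  1.712  0.271  1.067  0.327] F [ 0.04 -0.34 -1.25] T [ 0.024 -0.089 -0.022] w 0.0159 gf 30.0
tool mm [ 0.3 -0.7 97.5]
```

View pics/g.png

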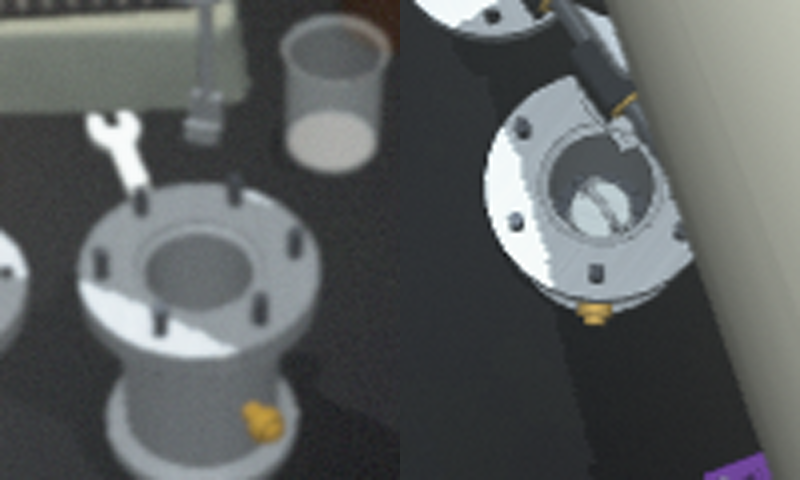

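The hook hangs above the bore with its nose at about (331,240) in the top image. The loop bar is now out of the glare at about (322–330, 251–262). I'll measure the bar and the hook's alignment numerically.

```bash
python3 -c "
from h import *
g=cv2.cvtColor(cv2.imread('pics/g_t.png'),cv2.COLOR_BGR2GRAY)
p=np.array([.5418,.0199,.2775]);c,s=np.cos(2.26),np.sin(2.26);X=np.array([c,s,0]);Y=np.array([s,-c,0])
for nm,x,y,z in[('throat',0,0,-.0945),('noseTopL',.0067,-.007,-.089),('noseTopR',.0067,.007,-.089),('noseBotL',.0067,-.007,-.0995),('noseBotR',.0067,.007,-.0995),('backbotL',-.00775,-.007,-.0995)]:print(nm,proj('top',p+x*X+y*Y+[0,0,z]).round(1))
print('cols 315..336');[print(r,*['%3d'%v for v in g[r,315:337]]) for r in range(247,266)]
print('cols 322..341');[print(r,*['%3d'%v for v in g[r,322:342]]) for r in range(228,248)]
"
```

```text
throat [331.5 237.8]
noseTopL [330.6 242.5]
noseTopR [325.9 235.8]
noseBotL [330.5 243.9]
noseBotR [325.9 237.3]
backbotL [337.5 239.3]
cols 315..336
247  81  81  81  82  83  84  85  86  85  86  86  85  85  84  85  85  84  84  83  83  83  82
248  81  81  82  83  83  79  83  85  87  86  87  87  87  88  86  86  85  84  83  83  83  83
249  79  82  82  84  92  92  81 112 125 133 104  89  88  88  81  84  86  84  84  82  83  83
250  80  81  84  74  81  85 112 129 140 154 147 132 101  90 102  90  89  86  85  83  82  82
251  81  83  87  72  87 111 117 138 150 190 198 197 194 179 116  88  87  87  86  84  81  81
252  83  86  85  87 103 115 104 159 157 191 200 200 198 198 182 120  89  87  88  79  81  82
253  85  86  86  89 171 155 132 140 160 162 191 200 201 201 199 194 123  88  75  75  81  81
254  76  85  87 128 187 169 184 164 143 157 150 187 198 200 200 201 173 110  87  87  85  81
255  80  84  82 177 202 204 202 200 158 146 147 156 189 197 198 199 187 117  88  87  87  82
256  86  87 105 185 199 199 200 203 203 170 161 164 188 194 196 197 197 134  92  87  87  85
257  85  87 133 186 197 199 19
[... 1791 characters left out ...]
  73  79  84  82  86  91 100
240  84  84  84  85  84  85  72 142 175 145 161 165 150  93  74  79  82  85  89  97
241  84  84  85  86  85  84  84  95 161 173 157 145 116 151 120  84  79  84  87  94
242  84  83  84  85  85  85  85  81 142 109  93  80  86 147 160  97  76  81  87  91
243  84  85  84  84  85  85  86  85  82  77  83  84  84  90 148 115  79  78  85  88
244  84  84  84  85  85  85  85  85  86  84  84  84  83  83 108 152 120  84  82  86
245  84  85  84  85  86  85  85  85  85  84  85  83  82  82  83 140 157 108  81  87
246  84  86  85  85  85  85  85  85  85  84  85  83  82  83  82 103 151 137  90  83
247  86  85  86  86  85  85  84  85  85  84  84  83  83  83  82  77 149 159 120  89
```

>>> send_rows(moves=[[1,-1,30,0,255],[0,0,40,0,255],[0,0,30,0,255],[0,0,16,0,255],[0,0,0,0,255]])

```text
time_s: 8.9
ee_pos: [0.54, 0.02, 0.1609]
tool_rot: [-1.337, -2.841, 0.001]
contact_force: [-0.3, 0.1, -1.9]
width: 0.0158
grasp_force: 30.0
```

>>> send_rows(moves=[[0,0,6,0,255],[0,0,3,0,255],[0,0,2,0,255],[0,0,0,0,255],[0,0,0,0,255]])

```text
time_s: 9.52
ee_pos: [0.5405, 0.02, 0.1507]
tool_rot: [1.338, 2.842, 0.0]
contact_force: [0.5, 0.4, -1.2]
width: 0.0158
grasp_force: 30.0
```

```bash
python3 -c "
from h import *
st()"
```

```text
t 9.525 p [0.5405 0.02   0.1507] yaw 2.2618 z [ 4.e-04  0.e+00 -1.e+00] q [ 0.247  0.587 -0.508  1.872  0.392  0.782  0.219] F [ 0.52  0.43 -1.23] T [-0.008 -0.139 -0.003] w 0.0158 gf 30.0
```

>>> send_rows(moves=[[0,0,2,0,255],[0,0,0,0,255],[3,0,0,0,255],[3,0,0,0,255],[0,0,0,0,255]])

```text
time_s: 10.15
ee_pos: [0.5363, 0.025, 0.1486]
tool_rot: [-1.337, -2.843, -0.0]
contact_force: [0.5, -0.0, -1.7]
width: 0.0157
grasp_force: 30.0
```

>>> send_rows(moves=[[2,0,0,0,255],[2,0,0,0,255],[0,0,0,0,255],[0,0,0,0,255]])

```text
time_s: 10.65
ee_pos: [0.534, 0.0276, 0.1485]
tool_rot: [1.338, 2.842, -0.0]
contact_force: [0.1, -0.5, -1.3]
width: 0.0156
grasp_force: 30.0
```

```bash
python3 -c "
from h import *
st()"
```

```text
t 10.65 p [0.534  0.0276 0.1485] yaw 2.2618 z [ 1.e-04 -1.e-04 -1.e+00] q [ 0.232  0.582 -0.506  1.89   0.394  0.769  0.2  ] F [ 0.11 -0.51 -1.26] T [-0.042 -0.147  0.017] w 0.0156 gf 30.0
```

>>> send_rows(moves=[[1,0,0,0,255],[0,0,0,0,255],[0.5,0,0,0,255],[0,0,0,0,255],[0,0,0,0,255]])

```text
time_s: 11.28
ee_pos: [0.533, 0.0287, 0.1485]
tool_rot: [1.338, 2.842, -0.0]
contact_force: [0.4, -0.1, -2.2]
width: 0.0157
grasp_force: 30.0
```

>>> send_rows(moves=[[0,0,-3,0,255],[0,0,0,0,255],[0,0,-2,0,255],[0,0,0,0,255],[0,0,0,0,255]])

```text
time_s: 11.9
ee_pos: [0.5331, 0.0289, 0.1535]
tool_rot: [1.338, 2.842, 0.0]
contact_force: [-0.4, 0.4, -2.5]
width: 0.016
grasp_force: 30.0
```

```bash
python3 -c "
from h import *
st()"
```

```text
t 11.9 p [0.5331 0.0289 0.1535] yaw 2.2618 z [ 2.e-04  0.e+00 -1.e+00] q [ 0.234  0.574 -0.511  1.888  0.388  0.778  0.202] F [-0.39  0.37 -2.45] T [-0.075 -0.225 -0.03 ] w 0.016 gf 30.0
```

>>> send_rows(moves=[[0,0,-1,0,255],[0,0,0,0,255],[0,0,-1,0,255],[0,0,0,0,255],[0,0,0,0,255]])

```text
time_s: 12.52
ee_pos: [0.533, 0.0288, 0.1555]
tool_rot: [1.338, 2.842, -0.0]
contact_force: [0.0, -1.1, -1.2]
width: 0.0159
grasp_force: 30.0
```

>>> send_rows(moves=[[0,0,-1,0,255],[0,0,0,0,255],[0,0,0,0,255]])

```text
time_s: 12.9
ee_pos: [0.533, 0.0288, 0.1565]
tool_rot: [1.338, 2.842, 0.0]
contact_force: [0.8, 0.5, -3.1]
width: 0.0158
grasp_force: 30.0
```

```bash
python3 -c "
from h import *
st()"
```

```text
t 12.9 p [0.533  0.0288 0.1565] yaw 2.2618 z [ 1.e-04 -0.e+00 -1.e+00] q [ 0.236  0.57  -0.513  1.885  0.384  0.785  0.205] F [ 0.84  0.47 -3.14] T [-0.109 -0.213  0.04 ] w 0.0158 gf 30.0
```

>>> send_rows(moves=[[0,0,-0.7,0,255],[0,0,0,0,255],[0,0,0,0,255]])

```text
time_s: 13.28
ee_pos: [0.5328, 0.0289, 0.157]
tool_rot: [-1.338, -2.842, 0.0]
contact_force: [0.6, 0.1, -4.1]
width: 0.0157
grasp_force: 30.0
```

>>> send_rows(moves=[[0,0,-0.7,0,255],[0,0,0,0,255],[0,0,0,0,255]])

```text
time_s: 13.65
ee_pos: [0.533, 0.0288, 0.1579]
tool_rot: [1.338, 2.842, 0.0]
contact_force: [1.3, 0.9, -3.5]
width: 0.0159
grasp_force: 30.0
```

```bash
python3 -c "
from h import *
st()"
```

```text
t 13.65 p [0.533  0.0288 0.1579] yaw 2.2618 z [ 1.e-04  0.e+00 -1.e+00] q [ 0.237  0.568 -0.514  1.884  0.383  0.788  0.207] F [ 1.32  0.93 -3.54] T [-0.02  -0.123  0.029] w 0.0159 gf 30.0
```

```bash
cat >> h.py <<'E'
def avg(n=5):
    F=[];T=[]
    for i in range(n):
        manip.read_camera("top");s=manip.read_state();F.append(s["contact_force"]);T.append(s["wrist_torque"])
    print("avgF",np.mean(F,0).round(2),"avgT",np.mean(T,0).round(4),"sd Tz",np.std(T,0)[2].round(4));st()
E
python3 -c "
from h import *
avg()"
```

```text
avgF [-0.02 -0.09 -3.5 ] avgT [-0.0096 -0.1441  0.0143] sd Tz 0.0138
t 13.9 p [0.533  0.0288 0.1579] yaw 2.2618 z [ 0.  0. -1.] q [ 0.237  0.568 -0.514  1.884  0.383  0.788  0.207] F [ 0.2  -0.66 -3.01] T [-0.011 -0.161 -0.002] w 0.0157 gf 30.0
```

>>> send_rows(moves=[[0,0,0,-0.07,255],[0,0,0,-0.07,255],[0,0,0,-0.07,255],[0,0,0,-0.07,255],[0,0,0,-0.07,255]])

```text
time_s: 14.52
ee_pos: [0.533, 0.0288, 0.1579]
tool_rot: [0.819, 3.033, -0.0]
contact_force: [0.3, 0.1, -3.5]
width: 0.0157
grasp_force: 30.0
```

```bash
python3 -c "
from h import *
avg()"
```

```text
avgF [-0.02  0.14 -3.43] avgT [ 0.0221 -0.1448  0.009 ] sd Tz 0.0247
t 14.775 p [0.533  0.0288 0.1579] yaw 2.6105 z [-0. -0. -1.] q [ 0.298  0.588 -0.612  1.882  0.454  0.813  0.485] F [ 0.39  0.51 -2.99] T [ 0.046 -0.13  -0.01 ] w 0.0157 gf 30.0
```

>>> send_rows(moves=[[0,0,0,-0.04,255],[0,0,0,-0.04,255],[0,0,0,0,255]])

```text
time_s: 15.15
ee_pos: [0.533, 0.0288, 0.1579]
tool_rot: [-0.7, -3.063, -0.0]
contact_force: [0.1, -0.4, -3.5]
width: 0.0161
grasp_force: 30.0
```

```bash
python3 -c "
from h import *
avg(4)"
```

```text
avgF [-0.18  0.08 -3.5 ] avgT [ 0.0209 -0.1427  0.0173] sd Tz 0.0311
t 15.35 p [0.533  0.0288 0.1579] yaw 2.6916 z [ 0. -0. -1.] q [ 0.312  0.594 -0.635  1.882  0.471  0.82   0.55 ] F [ 0.39  0.11 -3.24] T [ 0.063 -0.192  0.007] w 0.0159 gf 30.0
```

>>> send_rows(moves=[[0,0,0,-0.03,255],[0,0,0,-0.03,255],[0,0,0,0,255]])

```text
time_s: 15.72
ee_pos: [0.533, 0.0288, 0.1579]
tool_rot: [-0.608, -3.082, -0.0]
contact_force: [0.2, -0.7, -3.5]
width: 0.0157
grasp_force: 30.0
```

```bash
python3 -c "
from h import *
avg(4)"
```

```text
avgF [-0.02 -0.01 -3.73] avgT [ 0.0359 -0.1323 -0.0005] sd Tz 0.031
t 15.925 p [0.533  0.0288 0.1579] yaw 2.7517 z [ 1.e-04 -0.e+00 -1.e+00] q [ 0.322  0.597 -0.651  1.881  0.483  0.825  0.599] F [ 0.01  0.17 -4.14] T [ 0.054 -0.114  0.028] w 0.0155 gf 30.0
```

>>> send_rows(moves=[[0,0,0,-0.03,255],[0,0,0,-0.03,255],[0,0,0,0,255]])

```text
time_s: 16.3
ee_pos: [0.533, 0.0288, 0.1578]
tool_rot: [-0.515, -3.099, -0.0]
contact_force: [-0.1, 0.1, -3.5]
width: 0.0158
grasp_force: 30.0
```

```bash
python3 -c "
from h import *
avg(4)"
```

```text
avgF [ 0.46 -0.01 -3.54] avgT [ 0.0198 -0.1405 -0.0135] sd Tz 0.0337
t 16.5 p [0.533  0.0288 0.1579] yaw 2.8116 z [ 1.e-04 -0.e+00 -1.e+00] q [ 0.332  0.602 -0.668  1.881  0.495  0.83   0.647] F [ 0.95  0.09 -3.78] T [ 0.012 -0.137 -0.01 ] w 0.0163 gf 30.0
```

>>> send_rows(moves=[[0,0,0,-0.03,255],[0,0,0,-0.03,255],[0,0,0,0,255]])

```text
time_s: 16.88
ee_pos: [0.533, 0.0288, 0.1579]
tool_rot: [-0.422, -3.113, -0.0]
contact_force: [-0.3, -0.5, -3.6]
width: 0.0157
grasp_force: 30.0
```

```bash
python3 -c "
from h import *
avg(5)"
```

```text
avgF [-0.29  0.14 -3.79] avgT [ 0.0253 -0.1227  0.0008] sd Tz 0.027
t 17.125 p [0.533  0.0288 0.1579] yaw 2.8717 z [ 1.e-04 -0.e+00 -1.e+00] q [ 0.342  0.606 -0.685  1.881  0.507  0.835  0.695] F [-0.32  0.25 -4.27] T [ 0.018 -0.102 -0.028] w 0.0161 gf 30.0
```

>>> send_rows(moves=[[0,0,0,-0.03,255],[0,0,0,-0.03,255],[0,0,0,0,255]])

```text
time_s: 17.5
ee_pos: [0.533, 0.0288, 0.1579]
tool_rot: [-0.328, -3.124, -0.0]
contact_force: [0.0, -0.1, -3.9]
width: 0.0158
grasp_force: 30.0
```

```bash
python3 -c "
from h import *
avg(5)"
```

```text
avgF [-0.12  0.15 -3.67] avgT [ 0.0553 -0.1111 -0.0316] sd Tz 0.0231
t 17.75 p [0.533  0.0288 0.1579] yaw 2.9317 z [ 0. -0. -1.] q [ 0.352  0.61  -0.701  1.88   0.519  0.841  0.743] F [ 0.89 -0.54 -3.67] T [ 0.009 -0.121 -0.06 ] w 0.016 gf 30.0
```

>>> send_rows(moves=[[0,0,0,-0.02,255],[0,0,0,-0.02,255],[0,0,0,0,255]])

```text
time_s: 18.12
ee_pos: [0.533, 0.0288, 0.1579]
tool_rot: [-0.266, -3.13, -0.0]
contact_force: [-0.3, -0.4, -3.4]
width: 0.0156
grasp_force: 30.0
```

```bash
python3 -c "
from h import *
avg(6)"
```

```text
avgF [ 0.01  0.14 -3.64] avgT [ 0.0386 -0.1361  0.0086] sd Tz 0.0292
t 18.425 p [0.533  0.0288 0.1579] yaw 2.9718 z [ 1.e-04 -0.e+00 -1.e+00] q [ 0.358  0.613 -0.712  1.88   0.527  0.845  0.776] F [-0.07 -0.37 -3.37] T [ 0.055 -0.146  0.05 ] w 0.0158 gf 30.0
```

Still free. Continuing.

>>> send_rows(moves=[[0,0,0,-0.03,255],[0,0,0,-0.03,255],[0,0,0,0,255]])

```text
time_s: 18.8
ee_pos: [0.533, 0.0288, 0.1578]
tool_rot: [-0.172, -3.137, -0.0]
contact_force: [-0.3, 0.6, -3.9]
width: 0.0158
grasp_force: 30.0
```

```bash
python3 -c "
from h import *
avg(6)"
```

```text
avgF [ 0.04 -0.1  -3.63] avgT [ 0.0347 -0.1277  0.0037] sd Tz 0.0262
t 19.1 p [0.533  0.0288 0.1579] yaw 3.0317 z [ 0. -0. -1.] q [ 0.368  0.618 -0.729  1.88   0.539  0.85   0.824] F [-0.57 -1.49 -4.09] T [ 0.04  -0.12  -0.012] w 0.0156 gf 30.0
```

>>> send_rows(moves=[[0,0,0,-0.03,255],[0,0,0,-0.03,255],[0,0,0,0,255]])

```text
time_s: 19.48
ee_pos: [0.533, 0.0288, 0.1578]
tool_rot: [-0.078, -3.141, -0.0]
contact_force: [0.4, -0.1, -3.6]
width: 0.0155
grasp_force: 30.0
```

```bash
python3 -c "
from h import *
avg(6)"
```

```text
avgF [-0.19 -0.31 -3.15] avgT [ 0.0335 -0.1377  0.0092] sd Tz 0.0177
t 19.775 p [0.533  0.0288 0.1579] yaw 3.0917 z [ 1.e-04 -0.e+00 -1.e+00] q [ 0.378  0.623 -0.745  1.88   0.551  0.856  0.872] F [-0.02 -0.57 -3.38] T [ 0.035 -0.122 -0.002] w 0.0157 gf 30.0
```

>>> send_rows(moves=[[0,0,0,-0.03,255],[0,0,0,-0.03,255],[0,0,0,0,255]])

```text
time_s: 20.15
ee_pos: [0.533, 0.0288, 0.1578]
tool_rot: [0.017, -3.141, -0.0]
contact_force: [-0.4, 0.2, -3.7]
width: 0.0158
grasp_force: 30.0
```

```bash
python3 -c "
from h import *
avg(6)"
```

```text
avgF [-0.06 -0.33 -3.66] avgT [ 0.0576 -0.1259  0.0005] sd Tz 0.0224
t 20.45 p [0.533  0.0289 0.1579] yaw -3.1314 z [ 1.e-04 -0.e+00 -1.e+00] q [ 0.387  0.627 -0.762  1.879  0.563  0.862  0.921] F [ 0.25  0.14 -4.03] T [ 0.029 -0.096 -0.016] w 0.0154 gf 30.0
```

>>> send_rows(moves=[[0,0,0,-0.03,255],[0,0,0,-0.03,255],[0,0,0,0,255]])

```text
time_s: 20.82
ee_pos: [0.533, 0.0288, 0.1579]
tool_rot: [-0.111, 3.14, 0.0]
contact_force: [0.4, -1.0, -3.8]
width: 0.0158
grasp_force: 30.0
```

```bash
python3 -c "
from h import *
avg(6)"
```

```text
avgF [ 0.04  0.1  -3.99] avgT [ 0.034  -0.1487  0.0105] sd Tz 0.0212
t 21.125 p [0.533  0.0288 0.1579] yaw -3.0715 z [ 0. -0. -1.] q [ 0.396  0.632 -0.778  1.879  0.575  0.868  0.969] F [ 0.46 -0.22 -4.22] T [ 0.096 -0.154 -0.016] w 0.0155 gf 30.0
```

>>> send_rows(moves=[[0,0,0,-0.03,255],[0,0,0,-0.03,255],[0,0,0,0,255]])

```text
time_s: 21.5
ee_pos: [0.533, 0.0288, 0.1578]
tool_rot: [0.205, -3.135, -0.0]
contact_force: [-0.3, 0.6, -4.3]
width: 0.0158
grasp_force: 30.0
```

```bash
python3 -c "
from h import *
avg(6)"
```

```text
avgF [-0.27  0.03 -3.32] avgT [ 0.073  -0.1436  0.0174] sd Tz 0.0245
t 21.8 p [0.5331 0.0288 0.1579] yaw -3.0115 z [ 1.e-04 -0.e+00 -1.e+00] q [ 0.406  0.637 -0.794  1.879  0.586  0.875  1.018] F [ 0.25 -0.45 -3.35] T [ 0.032 -0.153 -0.004] w 0.0158 gf 30.0
```

>>> send_rows(moves=[[0,0,0,-0.03,255],[0,0,0,-0.03,255],[0,0,0,0,255]])

```text
time_s: 22.18
ee_pos: [0.533, 0.0288, 0.1578]
tool_rot: [0.299, -3.127, -0.0]
contact_force: [-0.7, 0.3, -3.9]
width: 0.0157
grasp_force: 30.0
```

```bash
python3 -c "
from h import *
avg(6)"
```

```text
avgF [-0.49 -0.14 -3.8 ] avgT [ 0.0365 -0.1387 -0.002 ] sd Tz 0.018
t 22.475 p [0.533  0.0288 0.1579] yaw -2.9515 z [ 0.e+00 -1.e-04 -1.e+00] q [ 0.415  0.643 -0.811  1.879  0.598  0.881  1.067] F [-0.03  0.07 -4.05] T [ 0.05  -0.163  0.01 ] w 0.0156 gf 30.0
```

>>> send_rows(moves=[[0,0,0,-0.03,255],[0,0,0,-0.03,255],[0,0,0,0,255]])

```text
time_s: 22.85
ee_pos: [0.533, 0.0288, 0.1579]
tool_rot: [-0.393, 3.117, 0.0]
contact_force: [-1.6, 0.1, -3.2]
width: 0.0158
grasp_force: 30.0
```

```bash
python3 -c "
from h import *
avg(6)"
```

```text
avgF [-0.03 -0.02 -3.47] avgT [ 0.008  -0.1318  0.    ] sd Tz 0.0219
t 23.15 p [0.533  0.0288 0.1579] yaw -2.8914 z [ 1.e-04 -1.e-04 -1.e+00] q [ 0.424  0.648 -0.827  1.879  0.61   0.888  1.115] F [ 0.25 -0.24 -3.39] T [-0.062 -0.138 -0.015] w 0.016 gf 30.0
```

>>> send_rows(moves=[[0,0,0,-0.03,255],[0,0,0,-0.03,255],[0,0,0,0,255]])

```text
time_s: 23.52
ee_pos: [0.533, 0.0288, 0.1579]
tool_rot: [-0.486, 3.104, 0.0]
contact_force: [0.4, -1.3, -4.1]
width: 0.0157
grasp_force: 30.0
```

```bash
python3 -c "
from h import *
avg(6)"
```

```text
avgF [ 0.06 -0.17 -3.61] avgT [-0.0136 -0.1724 -0.0218] sd Tz 0.0297
t 23.825 p [0.533  0.0288 0.1579] yaw -2.8315 z [ 1.e-04 -0.e+00 -1.e+00] q [ 0.432  0.653 -0.843  1.878  0.621  0.895  1.164] F [-0.45  0.55 -3.81] T [-0.003 -0.135 -0.02 ] w 0.016 gf 30.0
```

>>> send_rows(moves=[[0,0,0,-0.02,255],[0,0,0,-0.02,255],[0,0,0,0,255]])

```text
time_s: 24.2
ee_pos: [0.533, 0.0288, 0.1579]
tool_rot: [-0.548, 3.093, 0.0]
contact_force: [0.6, -1.2, -4.0]
width: 0.0157
grasp_force: 30.0
```

```bash
python3 -c "
from h import *
avg(6)"
```

```text
avgF [-0.02 -0.25 -3.73] avgT [ 0.0264 -0.1693  0.0002] sd Tz 0.0406
t 24.5 p [0.533  0.0288 0.1579] yaw -2.7914 z [ 0. -0. -1.] q [ 0.438  0.657 -0.854  1.878  0.629  0.899  1.197] F [-0.3   0.29 -3.41] T [ 0.064 -0.19   0.047] w 0.0155 gf 30.0
```

>>> send_rows(moves=[[0,0,0,-0.025,255],[0,0,0,-0.025,255],[0,0,0,0,255]])

```text
time_s: 24.88
ee_pos: [0.533, 0.0288, 0.1578]
tool_rot: [0.625, -3.079, -0.0]
contact_force: [-0.5, -0.1, -3.3]
width: 0.0159
grasp_force: 30.0
```

```bash
python3 -c "
from h import *
avg(6)"
```

```text
avgF [ 0.18  0.1  -3.86] avgT [ 0.0056 -0.1717 -0.0112] sd Tz 0.0255
t 25.175 p [0.533  0.0288 0.1579] yaw -2.7415 z [-0. -0. -1.] q [ 0.445  0.662 -0.867  1.878  0.638  0.905  1.238] F [ 0.97 -0.16 -3.61] T [ 0.013 -0.158  0.024] w 0.0158 gf 30.0
```

>>> send_rows(moves=[[0,0,0,-0.025,255],[0,0,0,-0.025,255],[0,0,0,0,255]])

```text
time_s: 25.55
ee_pos: [0.5331, 0.0288, 0.1579]
tool_rot: [-0.702, 3.062, 0.0]
contact_force: [0.5, 0.2, -4.1]
width: 0.0156
grasp_force: 30.0
```

```bash
python3 -c "
from h import *
avg(6)
b=manip.read_camera('top');g=cv2.cvtColor(b,cv2.COLOR_BGR2GRAY)
[print(r,*['%3d'%v for v in g[r,312:340]]) for r in range(246,266)]"
```

```text
avgF [ 0.08 -0.21 -3.57] avgT [ 0.0248 -0.2176 -0.0268] sd Tz 0.0233
t 25.85 p [0.533  0.0288 0.1579] yaw -2.6914 z [ 1.e-04  0.e+00 -1.e+00] q [ 0.452  0.667 -0.88   1.878  0.648  0.911  1.279] F [-0.51  0.31 -4.18] T [-0.001 -0.241 -0.044] w 0.0158 gf 30.0
246  61  48  46  46  54  60  65  67  67  66  65  67  66  68 105 112 102  89  85  82  77  72  79  77  97 105  93  79
247  47  53  54  64  67  68  65  67  67  66  67  67  66  66 103  92  83  77  72  57  71  96 103 136 132  92 107  70
248  68  67  67  66  66  66  67  66  66  66  67  67  66  66  66  63  61  51  44  65  94 135 176 183 122  84 157  95
249 103  98  75  66  66  66  68  67  66  68  66  67  67  67  67  56  45  42  44  64 149 178 180 184 110  82 127 131
250 133  93  76  66  66  66  65  67  67  66  67  67  66  67  66  72  52  43  41  67 167 183 184 178 113  84 113 155
251 148 110  99  76  66  67  65  66  65  65  66  66  60  59  53  50  44  41  43 132 178 186 183 158 103  84 105 155
252 214 145  99  99  74  65  65  67  65  60  57  53  49  49  44  45  44  50 100 172 185 183 181 110  84  84 109 153
253 177 132 102 100  75  65  
[... 778 characters left out ...]
 175
260 155 160 163 173 135 149 169 187 208 216 167 143 144 197 213 213 213 214 208 166 140 119  99 157 164 154 176 180
261 182 166 165 160 186 139 167 204 216 214 213 213 208 213 213 213 215 209 199 134 151 123 159 164 134 141 173 181
262 182 183 151 156 159 163 133 180 208 213 213 209 213 214 213 214 209 202 142  89 159 170 165 151 175 180 180 182
263 184 180 180 170 156 157 161 164 161 179 202 211 212 212 214 208 192 154 131 165 166 164 156 177 182 179 183 181
264 213 180 183 182 185 167 164 159 161 168 163 172 168 171 170 156 166 164 163 163 125 150 174 181 179 182 183 180
265 251 213 246 251 213 183 183 170 159 159 162 163 162 160 161 158 160 164 156 163 177 178 180 180 181 183 180 180
```

The top view shows the bar now lying from about (317,259) to (328,257), so it has turned with the hook. The stop must be close, so smaller steps.

>>> send_rows(moves=[[0,0,0,-0.02,255],[0,0,0,-0.02,255],[0,0,0,0,255]])

```text
time_s: 26.28
ee_pos: [0.533, 0.0288, 0.1579]
tool_rot: [-0.763, 3.048, 0.0]
contact_force: [2.1, 0.1, -4.1]
width: 0.016
grasp_force: 30.0
```

```bash
python3 -c "
from h import *
avg(8)"
```

```text
avgF [ 0.75 -0.48 -3.98] avgT [-0.0163 -0.2583 -0.0575] sd Tz 0.0191
t 26.675 p [0.5331 0.0288 0.1579] yaw -2.6515 z [ 1.e-04 -0.e+00 -1.e+00] q [ 0.458  0.671 -0.891  1.878  0.655  0.916  1.311] F [ 1.2  -1.18 -4.34] T [ 0.004 -0.223 -0.05 ] w 0.0158 gf 30.0
```

Tz is now −0.058 N·m and rising with the turn, so this is the stop. I'll take up a touch more, then do a gentle lift test.

>>> send_rows(moves=[[0,0,0,-0.01,255],[0,0,-1,0,255],[0,0,0,0,255]])

```text
time_s: 27.05
ee_pos: [0.5327, 0.0287, 0.1587]
tool_rot: [0.777, -3.043, -0.0]
contact_force: [0.4, -0.1, -5.4]
width: 0.0156
grasp_force: 30.0
```

```bash
python3 -c "
from h import *
avg(4)"
```

```text
avgF [-0.11 -0.42 -6.23] avgT [-0.0634 -0.2158 -0.0464] sd Tz 0.0212
t 27.25 p [0.5328 0.0287 0.1587] yaw -2.6415 z [-5.e-04 -2.e-04 -1.e+00] q [ 0.46   0.671 -0.895  1.877  0.656  0.919  1.321] F [ 0.26 -0.81 -6.12] T [-0.099 -0.219 -0.041] w 0.0157 gf 30.0
```

>>> send_rows(moves=[[0,0,-0.7,0,255],[0,0,0,0,255]])

```text
time_s: 27.5
ee_pos: [0.533, 0.0288, 0.1596]
tool_rot: [0.778, -3.044, 0.0]
contact_force: [0.1, -0.3, -5.5]
width: 0.0161
grasp_force: 30.0
```

```bash
python3 -c "
from h import *
avg(4)"
```

```text
avgF [ 0.52 -0.36 -6.18] avgT [-0.0839 -0.1733 -0.0528] sd Tz 0.0274
t 27.7 p [0.533  0.0288 0.1596] yaw -2.6415 z [ 0. -0. -1.] q [ 0.461  0.67  -0.896  1.876  0.655  0.92   1.322] F [ 0.45 -0.18 -5.71] T [-0.07  -0.17  -0.075] w 0.0158 gf 30.0
```

>>> send_rows(moves=[[0,0,-1,0,255],[0,0,0,0,255]])

```text
time_s: 27.95
ee_pos: [0.5331, 0.0289, 0.1607]
tool_rot: [-0.777, 3.044, -0.0]
contact_force: [-0.6, 0.2, -5.9]
width: 0.0157
grasp_force: 30.0
```

```bash
python3 -c "
from h import *
avg(3)"
```

```text
avgF [ 0.24 -0.43 -5.57] avgT [-0.1147 -0.1482 -0.0911] sd Tz 0.026
t 28.1 p [0.533  0.0288 0.1607] yaw -2.6414 z [ 2.e-04  0.e+00 -1.e+00] q [ 0.462  0.668 -0.897  1.875  0.653  0.922  1.323] F [-0.06  0.05 -5.53] T [-0.101 -0.165 -0.117] w 0.0161 gf 30.0
```

>>> send_rows(moves=[[0,0,-1,0,255],[0,0,0,0,255]])

```text
time_s: 28.35
ee_pos: [0.533, 0.0288, 0.1617]
tool_rot: [-0.777, 3.044, -0.0]
contact_force: [0.3, 0.2, -4.5]
width: 0.0158
grasp_force: 30.0
```

```bash
python3 -c "
from h import *
avg(3)"
```

```text
avgF [ 0.3  -0.12 -5.46] avgT [-0.0901 -0.185  -0.0724] sd Tz 0.0165
t 28.5 p [0.5331 0.0289 0.1617] yaw -2.6414 z [ 2.e-04 -0.e+00 -1.e+00] q [ 0.462  0.667 -0.898  1.874  0.651  0.924  1.324] F [ 1.21 -0.49 -5.69] T [-0.059 -0.146 -0.073] w 0.0159 gf 30.0
```

The capsule is rising with the force steady at about −5.5 N, so it is unlocked. Drawing it up.

>>> send_rows(moves=[[0,0,-2,0.02,255],[0,0,-2,0,255],[0,0,-3,0,255],[0,0,-3,0,255],[0,0,0,0,255]])

```text
time_s: 29.12
ee_pos: [0.5334, 0.0292, 0.1721]
tool_rot: [-0.747, 3.05, 0.0]
contact_force: [-0.8, 0.8, -3.4]
width: 0.0158
grasp_force: 30.0
```

```bash
python3 -c "
from h import *
avg(3)"
```

```text
avgF [-0.53  0.01 -4.07] avgT [ 0.0577 -0.132  -0.0073] sd Tz 0.0317
t 29.275 p [0.533  0.0289 0.1717] yaw -2.6613 z [ 2.e-04  1.e-04 -1.e+00] q [ 0.467  0.653 -0.904  1.864  0.632  0.941  1.321] F [-1.02  0.23 -3.64] T [ 0.056 -0.112  0.037] w 0.0159 gf 30.0
```

>>> send_rows(moves=[[0,0,-6,0,255],[0,0,-8,0,255],[0,0,-10,0,255],[0,0,-12,0,255],[0,0,-12,0,255]])

```text
time_s: 29.9
ee_pos: [0.5331, 0.0289, 0.2207]
tool_rot: [-0.747, 3.051, -0.0]
contact_force: [0.0, -0.1, -4.0]
width: 0.0157
grasp_force: 30.0
```

>>> send_rows(moves=[[0,0,-12,0,255],[0,0,-12,0,255],[0,0,-12,0,255],[0,0,-12,0,255],[0,0,-12,0,255]])

```text
time_s: 30.52
ee_pos: [0.533, 0.0288, 0.2804]
tool_rot: [-0.747, 3.051, -0.0]
contact_force: [0.3, -0.5, -3.8]
width: 0.016
grasp_force: 30.0
```

>>> send_rows(moves=[[0,0,-8,0,255],[0,0,-4,0,255],[0,0,0,0,255],[0,0,0,0,255]])

```text
time_s: 31.02
ee_pos: [0.5327, 0.0287, 0.2912]
tool_rot: [0.747, -3.051, -0.0]
contact_force: [-0.2, -0.2, -2.6]
width: 0.0158
grasp_force: 30.0
```

```bash
python3 -c "
from h import *
avg(3);to((.523,-.226,.28))
b=manip.read_camera('top');cv2.imwrite('pics/k_t.png',b);a=manip.read_camera('scene');cv2.imwrite('pics/k_s.png',a)
s0=cv2.imread('pics/scene0.png');d=cv2.absdiff(a,s0).max(2)
# dish: bright blob in both cameras now
for n,im,(x,y,w,h),z in(('top',b,(415,245,70,70),.012),('scene',a,(395,200,60,45),.012)):
    g=cv2.cvtColor(im,cv2.COLOR_BGR2GRAY)[y:y+h,x:x+w];_,m=cv2.threshold(g,0,255,cv2.THRESH_OTSU)
    c=max(cv2.findContours(m,cv2.RETR_EXTERNAL,cv2.CHAIN_APPROX_NONE)[0],key=cv2.contourArea);e=cv2.fitEllipse(cv2.convexHull(c))
    print(n,e,onz(n,(e[0][0]+x,e[0][1]+y),z).round(4))
"
```

```text
avgF [ 0.09  0.17 -3.67] avgT [ 0.1265 -0.1155 -0.006 ] sd Tz 0.02
t 31.175 p [0.5328 0.0288 0.2913] yaw -2.6613 z [-5.e-04  0.e+00 -1.e+00] q [ 0.543  0.526 -1.009  1.706  0.477  1.18   1.458] F [ 0.49  0.38 -3.95] T [ 0.122 -0.082  0.018] w 0.0158 gf 30.0
t 31.175 p [0.5328 0.0288 0.2913] yaw -2.6613 z [-5.e-04  0.e+00 -1.e+00] q [ 0.543  0.526 -1.009  1.706  0.477  1.18   1.458] F [ 0.49  0.38 -3.95] T [ 0.122 -0.082  0.018] w 0.0158 gf 30.0
tool mm [ 126.4 -221.4   11.3]
top ((31.741622924804688, -4.814056396484375), (65.04380798339844, 168.1446075439453), 154.3396759033203) [ 0.6018 -0.2184  0.012 ]
scene ((30.411882400512695, 21.161216735839844), (28.113285064697266, 40.650638580322266), 98.49030303955078) [ 0.5205 -0.2222  0.012 ]
```

The capsule hangs on the hook above the flange, still loading the wrist with −3.7 N. I'll unwind the wrist and carry it to the dish at about (0.523, −0.226).

>>> send_rows(moves=[[0,0,0,0.05,255],[0,0,0,0.12,255],[0,0,0,0.15,255],[0,0,0,0.15,255],[0,0,0,0.15,255]])

```text
time_s: 31.9
ee_pos: [0.5329, 0.0289, 0.2915]
tool_rot: [-0.227, -3.133, -0.0]
contact_force: [0.7, -0.0, -4.2]
width: 0.0157
grasp_force: 30.0
```

>>> send_rows(moves=[[0,0,0,0.15,255],[0,0,0,0.15,255],[0,0,0,0.15,255],[0,0,0,0.14,255],[0,0,0,0.09,255]])

```text
time_s: 32.52
ee_pos: [0.5329, 0.0291, 0.2915]
tool_rot: [-1.256, -2.879, -0.0]
contact_force: [-0.0, -0.3, -3.0]
width: 0.0156
grasp_force: 30.0
```

>>> send_rows(moves=[[-6,-6,0,0,255],[-12,-12,0,0,255],[-18,-18,0,0,255],[-22,-22,0,0,255],[-22,-22,0,0,255]])

```text
time_s: 33.15
ee_pos: [0.5287, -0.0869, 0.2915]
tool_rot: [1.252, 2.881, -0.001]
contact_force: [0.3, -0.6, -3.4]
width: 0.0162
grasp_force: 30.0
```

>>> send_rows(moves=[[-22,-22,0,0,255],[-22,-23,0,0,255],[-20,-21,0,0,255],[-16,-16,0,0,255],[-11,-11,0,0,255]])

```text
time_s: 33.78
ee_pos: [0.5223, -0.217, 0.2912]
tool_rot: [-1.255, -2.88, 0.001]
contact_force: [-0.8, 0.1, -3.1]
width: 0.0158
grasp_force: 30.0
```

>>> send_rows(moves=[[-6,-6,0,0,255],[-2,-2,0,0,255],[0,0,0,0,255],[0,0,0,0,255]])

```text
time_s: 34.28
ee_pos: [0.523, -0.2246, 0.2917]
tool_rot: [1.25, 2.882, 0.001]
contact_force: [-0.7, -0.3, -3.9]
width: 0.0159
grasp_force: 30.0
```

```bash
python3 -c "
from h import *
avg(3);to((.523,-.2255,.16))
b=manip.read_camera('top');cv2.imwrite('pics/m_t.png',b);a=manip.read_camera('scene');cv2.imwrite('pics/m_s.png',a)
g=cv2.cvtColor(cv2.imread('pics/top0.png'),cv2.COLOR_BGR2GRAY)[250:306,420:478];_,m=cv2.threshold(g,0,255,cv2.THRESH_OTSU)
c=max(cv2.findContours(m,cv2.RETR_EXTERNAL,cv2.CHAIN_APPROX_NONE)[0],key=cv2.contourArea);e=cv2.fitEllipse(cv2.convexHull(c));print(e,onz('top',(e[0][0]+420,e[0][1]+250),.012))
"
```

```text
avgF [-0.11  0.06 -3.54] avgT [-0.0067 -0.1491 -0.0123] sd Tz 0.009
t 34.425 p [ 0.5229 -0.225   0.2917] yaw 2.3227 z [ 1.e-04  1.e-04 -1.e+00] q [ 0.757  0.48  -0.616  1.619  0.299  1.138  0.82 ] F [ 0.15 -0.29 -3.84] T [-0.001 -0.184  0.   ] w 0.0157 gf 30.0
t 34.425 p [ 0.5229 -0.225   0.2917] yaw 2.3227 z [ 1.e-04  1.e-04 -1.e+00] q [ 0.757  0.48  -0.616  1.619  0.299  1.138  0.82 ] F [ 0.15 -0.29 -3.84] T [-0.001 -0.184  0.   ] w 0.0157 gf 30.0
tool mm [ -0.4  -0.3 131.7]
((28.150476455688477, 27.38571548461914), (39.42975997924805, 42.013336181640625), 120.85663604736328) [ 0.52423261 -0.22421884  0.012     ]
```

>>> send_rows(moves=[[0,0,8,0,255],[0,0,18,0,255],[0,0,22,0,255],[0,0,22,0,255],[0,0,22,0,255]])

```text
time_s: 35.15
ee_pos: [0.5226, -0.2255, 0.1984]
tool_rot: [-1.252, -2.881, -0.0]
contact_force: [0.3, -0.4, -3.4]
width: 0.0159
grasp_force: 30.0
```

>>> send_rows(moves=[[0,0,18,0,255],[0,0,13,0,255],[0,0,8,0,255],[0,0,4,0,255],[0,0,2,0,255]])

```text
time_s: 35.78
ee_pos: [0.5231, -0.2256, 0.1548]
tool_rot: [1.252, 2.881, 0.0]
contact_force: [0.1, -0.2, -4.3]
width: 0.0162
grasp_force: 30.0
```

>>> send_rows(moves=[[0,0,1,0,255],[0,0,1,0,255],[0,0,1,0,255],[0,0,1,0,255],[0,0,0,0,255]])

```text
time_s: 36.4
ee_pos: [0.5228, -0.2255, 0.1506]
tool_rot: [-1.252, -2.881, 0.0]
contact_force: [0.8, -0.1, -3.4]
width: 0.0155
grasp_force: 30.0
```

```bash
python3 -c "
from h import *
avg(4)"
```

```text
avgF [-0.06 -0.15 -3.49] avgT [-0.0155 -0.1194 -0.0126] sd Tz 0.0144
t 36.6 p [ 0.5229 -0.2255  0.1506] yaw 2.3218 z [ 1.e-04  0.e+00 -1.e+00] q [ 0.704  0.63  -0.541  1.794  0.422  0.834  0.709] F [-0.53  0.06 -3.4 ] T [-0.019 -0.107 -0.026] w 0.0161 gf 30.0
```

>>> send_rows(moves=[[0,0,1,0,255],[0,0,1,0,255],[0,0,1,0,255],[0,0,1,0,255],[0,0,0,0,255]])

```text
time_s: 37.22
ee_pos: [0.523, -0.2255, 0.1467]
tool_rot: [1.252, 2.881, 0.0]
contact_force: [0.2, 0.3, -1.0]
width: 0.0159
grasp_force: 30.0
```

```bash
python3 -c "
from h import *
avg(4)"
```

```text
avgF [ 0.02  0.25 -1.46] avgT [ 0.0407 -0.0966  0.0036] sd Tz 0.0139
t 37.425 p [ 0.523  -0.2255  0.1467] yaw 2.3218 z [ 4.e-04 -1.e-04 -1.e+00] q [ 0.702  0.635 -0.538  1.798  0.427  0.826  0.706] F [ 0.21  1.19 -0.64] T [ 0.028 -0.136 -0.001] w 0.0158 gf 30.0
```

>>> send_rows(moves=[[0,0,1,0,255],[0,0,1,0,255],[0,0,0,0,255]])

```text
time_s: 37.8
ee_pos: [0.5228, -0.2256, 0.1445]
tool_rot: [-1.252, -2.881, 0.0]
contact_force: [-1.0, -0.8, -2.1]
width: 0.0159
grasp_force: 30.0
```

```bash
python3 -c "
from h import *
avg(4)"
```

```text
avgF [ 0.32 -0.35 -1.28] avgT [-0.0067 -0.1165  0.0098] sd Tz 0.0145
t 38.0 p [ 0.5229 -0.2255  0.1446] yaw 2.3218 z [ 1.e-04 -0.e+00 -1.e+00] q [ 0.701  0.638 -0.537  1.8    0.429  0.822  0.704] F [ 0.24 -0.26 -1.29] T [-0.029 -0.079  0.014] w 0.0159 gf 30.0
```

The capsule is standing in the dish: the wrist load dropped to the hook's own −1.4 N. Unhooking now: lower 4.5 mm, back out, and rise.

>>> send_rows(moves=[[0,0,2,0,255],[0,0,2,0,255],[0,0,0.5,0,255],[0,0,0,0,255]])

```text
time_s: 38.5
ee_pos: [0.5228, -0.2255, 0.14]
tool_rot: [-1.252, -2.881, -0.0]
contact_force: [0.4, -0.1, -1.3]
width: 0.0158
grasp_force: 30.0
```

>>> send_rows(moves=[[-2,0,0,0,255],[-3,0,0,0,255],[-3,0,0,0,255],[-3,0,0,0,255],[0,0,0,0,255]])

```text
time_s: 39.12
ee_pos: [0.5305, -0.2338, 0.14]
tool_rot: [1.252, 2.881, 0.0]
contact_force: [-0.3, -0.5, -1.5]
width: 0.0162
grasp_force: 30.0
```

```bash
python3 -c "
from h import *
avg(3)"
```

```text
avgF [-0.17  0.01 -1.5 ] avgT [ 0.0125 -0.1143 -0.0116] sd Tz 0.0472
t 39.275 p [ 0.5302 -0.2335  0.14  ] yaw 2.3219 z [-1.e-04  1.e-04 -1.e+00] q [ 0.702  0.656 -0.532  1.776  0.434  0.828  0.713] F [-0.24  0.11 -1.39] T [-0.035 -0.137  0.026] w 0.0159 gf 30.0
```

>>> send_rows(moves=[[-4,0,0,0,255],[0,0,-4,0,255],[0,0,-8,0,255],[0,0,-15,0,255],[0,0,0,0,255]])

```text
time_s: 39.9
ee_pos: [0.5343, -0.2367, 0.1689]
tool_rot: [1.251, 2.878, 0.0]
contact_force: [0.1, 0.8, -2.2]
width: 0.0165
grasp_force: 30.0
```

```bash
python3 -c "
from h import *
avg(2)"
```

```text
avgF [-0.49  0.01 -1.33] avgT [ 0.0057 -0.1162  0.015 ] sd Tz 0.0053
t 40.0 p [ 0.5332 -0.2366  0.1675] yaw 2.3217 z [ 7.e-04 -5.e-04 -1.e+00] q [ 0.717  0.627 -0.552  1.741  0.408  0.889  0.74 ] F [-0.55 -0.37 -0.67] T [-0.008 -0.123  0.02 ] w 0.0157 gf 30.0
```

>>> send_rows(moves=[[0,0,-30,0,255],[0,0,-40,0,255],[0,0,-40,0,255],[0,0,-13,0,255],[0,0,0,0,255]])

```text
time_s: 40.62
ee_pos: [0.5329, -0.2366, 0.2898]
tool_rot: [1.252, 2.881, -0.0]
contact_force: [0.1, 0.3, -1.4]
width: 0.0158
grasp_force: 30.0
```

```bash
python3 -c "
from h import *
to((.4803,.2147,.29))
a=manip.read_camera('scene');cv2.imwrite('pics/n_s.png',a)
print(proj('scene',(.523,-.2255,.037)),proj('scene',(.523,-.2255,.003)),proj('scene',(.523,-.2255,.055)))
g=cv2.cvtColor(a,cv2.COLOR_BGR2GRAY);[print(r,*['%3d'%v for v in g[r,404:448:2]]) for r in range(176,238,2)]"
```

```text
t 40.625 p [ 0.5329 -0.2366  0.2898] yaw 2.3216 z [ 0.e+00 -3.e-04 -1.e+00] q [ 0.757  0.504 -0.611  1.585  0.309  1.151  0.828] F [ 0.09  0.32 -1.41] T [ 0.05  -0.165 -0.005] w 0.0158 gf 30.0
tool mm [365.8 269.4  -0.4]
[427.32692898 211.17671345] [425.18902095 222.93024795] [428.49983402 204.72845675]
176  41  40  35  43  45  42  45  45  44  42  43  41  40  43  39  43  40  40  42  42  43  45
178  42  45  43  42  41  44  42  41  46  41  40  42  40  41  41  40  38  41  41  39  41  44
180  47  44  45  41  46  42  47  39  45  44  47  44  44  43  42  39  38  44  40  40  43  38
182  43  42  46  49  44  44  45  45  36  41  44  46  45  43  37  42  40  41  47  42  41  40
184  46  45  46  43  48  44  51  39  43  44  44  40  38  38  43  44  43  42  38  41  39  44
186  43  44  44  49  43  41  42  43  43  43  44  43  46  43  43  41  45  38  43  36  38  41
188  45  44  49  42  46  41  41  43  44  43  43  42  41  42  43  46  42  39  42  38  41  43
190  43  46  45  39  45  44  44  42  43  38  42  41  40  36  38  41  37  43  41  42  39  43
192  47  47  44  44  42  43  43  46  40  40  37  44  42  43
[... 1356 characters left out ...]
 111 113 121 120 124 123 119 148 153 153 152 139 125  69
224  38  95 150 155 154 155 156 140 114 115 118 123 122 120 123 152 156 151 155 147 126  67
226  40  75 127 154 154 155 153 150 136 119 135 134 123 121 133 153 154 156 163 156 175  71
228  31  50  92 134 152 152 153 155 156 150 148 139 137 141 155 154 155 156 199 190 143  43
230  32  37  64  97 121 149 155 159 156 156 139 149 155 155 157 155 157 157 155 129  71  40
232  35  35  35  63  96 111 133 150 155 155 156 156 153 156 154 153 151 142 112  80  44  40
234  32  37  37  38  57  83  98 111 123 130 139 146 146 146 141 129 116 101  64  31  37  35
236  36  35  33  35  34  39  58  94 106 103 107 106 111 106 102 100  69  53  36  24  25  35
```

The scene image shows the capsule upright near the dish's centre: top face at about (428,213), loop from row 204, base at about row 227. Now returning the hook to its stand.

>>> send_rows(moves=[[16,12,0,0,255],[36,26,0,0,255],[42,31,0,0,255],[42,31,0,0,255],[42,31,0,0,255]])

```text
time_s: 41.3
ee_pos: [0.5056, -0.014, 0.289]
tool_rot: [-1.249, -2.88, 0.0]
contact_force: [0.6, -0.4, -1.3]
width: 0.0156
grasp_force: 30.0
```

>>> send_rows(moves=[[42,31,0,0,255],[42,31,0,0,255],[42,31,0,0,255],[36,26,0,0,255],[18,13,0,0,255]])

```text
time_s: 41.92
ee_pos: [0.4782, 0.2086, 0.2892]
tool_rot: [-1.243, -2.882, 0.0]
contact_force: [-0.1, -0.5, -1.3]
width: 0.0158
grasp_force: 30.0
```

>>> send_rows(moves=[[8,6,0,0,255],[0,0,0,0,255],[0,0,0,0,255],[0,0,0,0,255]])

```text
time_s: 42.42
ee_pos: [0.4803, 0.2134, 0.29]
tool_rot: [1.255, 2.88, -0.001]
contact_force: [0.7, -0.2, -1.7]
width: 0.0161
grasp_force: 30.0
```

```bash
python3 -c "
from h import *
to((.4803,.2147,.1125))
b=manip.read_camera('top');cv2.imwrite('pics/p_t.png',b)
a=manip.read_camera('scene');cv2.imwrite('pics/p_s.png',a)"
```

```text
t 42.425 p [0.4803 0.2134 0.29  ] yaw 2.3198 z [-1.e-04 -6.e-04 -1.e+00] q [ 0.009  0.425 -0.697  1.733  0.303  1.094 -0.036] F [ 0.68 -0.21 -1.69] T [-0.023 -0.105 -0.029] w 0.0161 gf 30.0
tool mm [  1.    1.  177.5]
```

>>> send_rows(moves=[[1,1,20,0,255],[0,0,35,0,255],[0,0,25,0,255],[0,0,12,0,255],[0,0,12,0,255]])

```text
time_s: 43.15
ee_pos: [0.4805, 0.2162, 0.186]
tool_rot: [1.252, 2.88, 0.001]
contact_force: [-0.0, 0.7, -1.5]
width: 0.0155
grasp_force: 30.0
```

```bash
python3 -c "
from h import *
to((.4803,.2147,.1125))"
```

```text
t 43.15 p [0.4805 0.2162 0.186 ] yaw 2.3213 z [ 1.e-03  5.e-04 -1.e+00] q [-0.05   0.542 -0.635  1.871  0.415  0.862 -0.141] F [-0.    0.66 -1.46] T [-0.004 -0.146  0.024] w 0.0155 gf 30.0
tool mm [-0.9 -1.2 73.5]
```

>>> send_rows(moves=[[0,0,12,0,255],[0,0,15,0,255],[0,0,15,0,255],[0,0,15,0,255],[0,0,8,0,255]])

```text
time_s: 43.78
ee_pos: [0.4796, 0.2158, 0.1199]
tool_rot: [-1.251, -2.881, 0.002]
contact_force: [0.3, 1.0, -2.0]
width: 0.0159
grasp_force: 30.0
```

>>> send_rows(moves=[[0,0,4,0,255],[0,0,2,0,255],[0,0,1,0,255],[0,0,0,0,255],[0,0,0,0,255]])

```text
time_s: 44.4
ee_pos: [0.4802, 0.2161, 0.1143]
tool_rot: [1.252, 2.881, 0.001]
contact_force: [0.3, 0.5, -1.0]
width: 0.0161
grasp_force: 30.0
```

```bash
python3 -c "
from h import *
avg(3)"
```

```text
avgF [-0.19 -0.09 -1.46] avgT [-0.0195 -0.1093 -0.0182] sd Tz 0.0325
t 44.55 p [0.4801 0.216  0.1142] yaw 2.3218 z [ 2.e-04  1.e-04 -1.e+00] q [-0.105  0.637 -0.562  1.941  0.51   0.707 -0.225] F [-0.94  0.02 -1.75] T [ 0.018 -0.098  0.024] w 0.0156 gf 30.0
```

>>> send_rows(moves=[[-1,-1,0.5,0,255],[0,0,0.5,0,255],[0,0,0.5,0,255],[0,0,0.3,0,255],[0,0,0,0,255]])

```text
time_s: 45.18
ee_pos: [0.4799, 0.2146, 0.1125]
tool_rot: [1.252, 2.881, -0.0]
contact_force: [-0.0, -0.5, 1.0]
width: 0.0156
grasp_force: 30.0
```

```bash
python3 -c "
from h import *
avg(3)"
```

```text
avgF [-0.58 -0.3   1.75] avgT [-0.1385  0.0179 -0.0186] sd Tz 0.015
t 45.325 p [0.48   0.2146 0.1125] yaw 2.3218 z [ 2.e-04 -1.e-04 -1.e+00] q [-0.104  0.639 -0.56   1.944  0.513  0.703 -0.225] F [-0.51  0.04  2.18] T [-0.12   0.006 -0.02 ] w 0.0159 gf 30.0
```

>>> send_rows(moves=[[0,0,0,0,0],[0,0,0,0,0],[0,0,0,0,0],[0,0,0,0,0],[0,0,0,0,0]])

```text
time_s: 45.95
ee_pos: [0.48, 0.2146, 0.1123]
tool_rot: [-1.252, -2.881, -0.0]
contact_force: [0.4, 0.4, -0.7]
width: 0.0625
grasp_force: 0.0
```

>>> send_rows(moves=[[0,0,0,0,0],[0,0,0,0,0],[0,0,0,0,0],[0,0,0,0,0]])

```text
time_s: 46.45
ee_pos: [0.48, 0.2146, 0.1123]
tool_rot: [1.252, 2.881, 0.0]
contact_force: [0.1, -0.4, 0.0]
width: 0.0942
grasp_force: 0.0
```

>>> send_rows(moves=[[0,0,-15,0,0],[0,0,-40,0,0],[0,0,-40,0,0],[0,0,-40,0,0],[0,0,0,0,0]])

```text
time_s: 47.08
ee_pos: [0.4816, 0.2161, 0.2512]
tool_rot: [1.25, 2.877, 0.008]
contact_force: [-0.2, -0.1, -0.1]
width: 0.0938
grasp_force: 0.0
```

```bash
python3 -c "
from h import *
st();a=manip.read_camera('scene');cv2.imwrite('pics/z.png',a);n=cv2.imread('pics/n_s.png');s0=cv2.imread('pics/scene0.png')
print('capsule diff',cv2.absdiff(a,n)[200:238,400:450].max())
d=[np.median(im[300:322,228:268],2) for im in(s0,a)]
for im in(s0,a):
    g=cv2.cvtColor(im,cv2.COLOR_BGR2GRAY);print();[print(r,*['%3d'%v for v in g[r,228:270:2]]) for r in range(282,324,3)]
"
```

```text
t 47.075 p [0.4816 0.2161 0.2512] yaw 2.3217 z [ 0.0066  0.003  -1.    ] q [-0.007  0.465 -0.684  1.792  0.346  1.    -0.077] F [-0.2  -0.11 -0.11] T [-0.005 -0.135  0.03 ] w 0.0938 gf 0.0
capsule diff 91

282  58  63  58  57  59  62  61  64  62  61  59  62  60  62  62  59  62  59  62  60  62
285  58  58  60  59  56  57  62  62  62  61  58  61  62  56  60  60  63  62  62  63  61
288  59  57  60  59  53  50  50  55  62  65  62  60  51  54  61  60  62  59  60  58  60
291  53  61  57  60  56  47  51  64  52  52  50  54  50  67 107  73  60  61  59  58  57
294  57  58  55  58  59  52  56  82  66  48  44  49  47  71 170 198 184 129  76  62  61
297  55  59  57  78 160 132  49  50  46  49  48  49  49  55 159 198 200 197 194 175 134
300  60  59 105 181 196 161  62  47  45  49  52  46  52  50 126 201 199 198 198 202 197
303  63 131 190 200 198 190  96  47  42  45  48  52  48  47 103 227 221 203 204 206 203
306 157 199 203 200 201 187 113  52  82  74  46  52  50  47  70 207 235 208 201 202 201
309 197 200 199 198 208 232 227 174  84  60  49  50  47  46 116 227 231 192 199 201 202
312 198 195 19
[... 870 characters left out ...]
  57  55  81 121 125 124  69  49  45  40  41  39  44  69 137 135 126 125 130 130 127
303  55  90 123 130 130 130 101  46  43  44  39  44  61  67 137 157 143 130 133 131 128
306 104 129 127 129 131 149 142  62  42  41  40  46  46 100 153 155 153 132 130 132 127
309 125 128 132 128 135 157 154  83  44  43  42  44  58 139 157 159 150 125 127 130 132
312 127 129 127 129 130 152 157 117  48  43  41  43 102 155 157 157 133 125 131 128 133
315 129 130 127 128 127 132 150 157 150 149 136 138 152 157 149 125 122 126 129 129 131
318 127 129 131 131 126 127 126 129 137 151 150 147 137 124 119 125 127 126 129 130 108
321 161 177 174 164 180 186 189 164 146 145 167 177 165 149 145 136 128 127 127 105  86
```

The handle and collar sit at the same pixels as at the start, upright with the collar on the plate. The arm is clear, so I'm handing in.

```bash
python3 -c "
from rig import manip
print(manip.hand_in())"
```

```text
the job is handed in; nothing more can be done
None
```

The job is handed in at about 47 s: in the last images the capsule stands upright near the dish's centre and the hook is back upright in its stand; the hand-in returned no verdict.

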